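Knock a jammed sample block out of its clamp and weigh it

TASK

The orange sample block is jammed in the spring clamp of the aluminium holder: take the wooden tapping block from the blue mat and knock the sample sideways with it, out from under the red keepers into the open bay (do not touch the sample with the gripper while it is still under the keepers), then lay the tapping block down flat on the bench or the mat, out of the way. Lift the sample out, set it down upright on the free part of the blue mat and let go, take it again by its two ends and lay it in the cradle on the balance without dropping it. With the sample in the cradle, press the green key to its first click and hold it there for a moment, then press it fully and let it come back up; do not push the other things on the bench about.

Things in the scene. Friction and masses are not known exactly. Their poses are not given: they have to be found in the camera images.
- holder: Aluminium sample holder fixed to the bench. Origin on the bench, in the middle of the clamp. Base plate 8 mm thick, spanning x -37..+87, y -60..+64 mm. A channel runs along its x: open behind (-x), then the clamp (x -12..+12), then an open-topped bay. Knock the sample towards +x; it is clear of the keepers once its centre is past x = +27 mm.
- clamp (a point): Centre of the clamp on the base plate's top (8 mm above the bench). Fixed grey jaw: inner face y -28 mm; sprung steel jaw: inner face y +28 mm, pushes with about 7 N, closes 1.5 mm more when the sample has left. Red keepers on both jaws, 44 to 50 mm above the bench, reach 6 mm over the sample's ends; gap between them 44 mm (42 mm after the jaw closes).
- bay (a point): Centre of the bay, on the base plate's top (8 mm above the bench), 35 mm ahead (+x) of the holder's origin. Two side rails along x, from 12 to 58 mm ahead of the origin, 62 mm apart, tops 40 mm above the bench; the far end is open.
- sample: Orange resin block, dark patch on top, 28 mm (x) by 56 mm (y) by 34 mm high, 0.07-0.14 kg. Origin: centre of underside. Starts jammed between the jaws on the base plate, axes along the holder's, centre at holder x -6..-2 mm, rear long face 4-8 mm out behind the jaws. 5 to 20 N slides it. In the bay only its long faces (28 mm apart), in the cradle only its ends (56 mm apart) can be gripped.
- tapper: Tapping block, light wood with a black rubber band round the middle, 90 mm long (its x) by 36 mm wide (its y) by 30 mm high, about 0.12 kg, lying on the +y half of the blue mat, roughly along the mat's x. Origin at the centre of its underside. Held across its 36 mm width, its end fits between the keepers.
- mat: Flat blue mat fixed to the bench, 150 mm (its x) by 210 mm (its y), 3 mm thick. Origin under its centre, on the bench. The tapping block starts at y +40..+55 mm, the half at -y is free.
- balance: White bench balance (fixed), 210 mm (its x) by 170 mm (its y), case top 40 mm above the bench. Origin on the bench under its centre. Towards its -x side: a small display and the green key; towards +x: a round steel pan of 124 mm diameter (top 54 mm above the bench) that carries the cradle.
- cradle (a point): Centre of the cradle's floor, 62 mm above the bench, 40 mm towards +x from the balance's origin. Two upright steel cheeks across the balance's x, inner faces 38 mm apart, 4 mm thick, 34 mm long along y, 38 mm high above the floor; open at both ends. The sample's 56 mm length lies along the balance's y between the cheeks, sticking out 11 mm at each end.
- key_top (a point): Centre of the top of the round green key (26 mm diameter), 55 mm above the bench when up; it moves down with the key. Total travel 10 mm in two stages.
- key_cap (a joint): First stage of the key: 0 up, 0.005 m at the first click (soft spring, 1 to 2.3 N).
- key_plunger (a joint): Second stage of the key: stays 0 until the first stage is at its end and about 5.5 N is exceeded, 0.005 m when fully pressed (about 8 N). Both stages spring back.
- beaker: Bystander: glass beaker, 56 mm wide, 70 mm high; origin under its centre.
- jar: Bystander: white jar with yellow cap, 52 mm wide, 65 mm high; origin under its centre.
- dish: Bystander: clear flat dish, 60 mm wide, 14 mm high; origin under its centre.
- scraps: Bystander: black open tray, 100 x 130 x 30 mm; origin under its centre.
- scoop: Bystander: steel scoop, 150 mm long, lying on the bench.
- brush: Bystander: blue brush, 170 mm long, lying on the bench.
Things that resemble listed ones, but are neither listed nor needed, are in the scene too. Leave any purple or white look-alike of the tapper alone. Leave any turquoise look-alike of the sample alone.

How it is judged:
On the way, in this order (a step that is already met when the one before it is completed fails the run):
1. the tapping block, held in the gripper, is struck or pushed against the jammed sample (contact force between tapper and sample above 2 N and contact force between the fingers and tapper above 1 N and x of sample in the frame of holder below 0.024 m).
2. the sample is knocked clear of the keepers, into the bay (x of sample in the frame of holder between 0.0265 and 0.09 m and z of sample in the frame of holder between 0.004 and 0.014 m), for 0.1 s.
3. the sample is set down upright on the blue mat and let go (x of sample in the frame of mat between -0.075 and 0.075 m and y of sample in the frame of mat between -0.105 and 0.105 m and z of sample in the frame of mat between -0.002 and 0.008 m and angle between sample's own z axis and vertical below 0.1 rad and contact force between the fingers and sample below 0.05 N and linear speed of sample below 0.02 m/s), for 0.2 s.
4. the sample lies in the cradle and is let go (x of sample in the frame of cradle between -0.01 and 0.01 m and y of sample in the frame of cradle between -0.014 and 0.014 m and z of sample in the frame of cradle between -0.003 and 0.004 m and angle between sample's own z axis and vertical below 0.12 rad and angle between the y axis of sample and the y axis of balance, either way round below 0.3 rad and contact force between the fingers and sample below 0.05 N and linear speed of sample below 0.02 m/s), for 0.2 s.
5. the key is held at its first click (3 mm or more of the first stage, the second stage not yet pressed 1.2 mm) for 0.3 s, the sample in the cradle (x of sample in the frame of cradle between -0.01 and 0.01 m and y of sample in the frame of cradle between -0.014 and 0.014 m and z of sample in the frame of cradle between -0.003 and 0.004 m and angle between sample's own z axis and vertical below 0.12 rad and angle between the y axis of sample and the y axis of balance, either way round below 0.3 rad and value of joint key_cap above 0.003 m and value of joint key_plunger below 0.0012 m), for 0.3 s.
6. the key is pressed fully (3.5 mm or more of the second stage) (x of sample in the frame of cradle between -0.01 and 0.01 m and y of sample in the frame of cradle between -0.014 and 0.014 m and z of sample in the frame of cradle between -0.003 and 0.004 m and angle between sample's own z axis and vertical below 0.12 rad and angle between the y axis of sample and the y axis of balance, either way round below 0.3 rad and value of joint key_plunger above 0.0035 m), for 0.05 s.
At the end, for the whole second after the job is handed in: The sample stands upright on the cradle floor (-3 to +4 mm), within 14 mm of its centre lengthwise and 10 mm crosswise, along it within 0.3 rad; the tapping block lies flat on the bench or mat (underside under 6.5 mm high, tilt under 0.1 rad); the key is up; all released, at rest (x of sample in the frame of cradle between -0.01 and 0.01 m and y of sample in the frame of cradle between -0.014 and 0.014 m and z of sample in the frame of cradle between -0.003 and 0.004 m and angle between sample's own z axis and vertical below 0.12 rad and angle between the y axis of sample and the y axis of balance, either way round below 0.3 rad and height (world z) of tapper between -0.003 and 0.0065 m and angle between tapper's own z axis and vertical below 0.1 rad and contact force between the fingers and tapper below 0.05 N and value of joint key_cap below 0.0015 m and value of joint key_plunger below 0.001 m and linear speed of each of sample, tapper below 0.02 m/s); the robot touches nothing.
It fails at once if the gripper or arm touches the sample while it is still under the keepers (x of sample in the frame of holder below 0.024 m and horizontal distance between sample and holder below 0.03 m and z of sample in the frame of holder below 0.012 m and contact force between any of the fingers, the arm and sample above 0.5 N).
It fails at once if the sample is dropped (falls freely by more than about 4 cm) (linear speed of sample above 0.9 m/s and contact force between the fingers and sample below 0.05 N).
It fails at once if the key is pressed fully while the sample is not in the cradle (value of joint key_plunger above 0.0035 m and not (x of sample in the frame of cradle between -0.01 and 0.01 m and y of sample in the frame of cradle between -0.014 and 0.014 m and z of sample in the frame of cradle between -0.003 and 0.004 m and angle between sample's own z axis and vertical below 0.12 rad and angle between the y axis of sample and the y axis of balance, either way round below 0.3 rad)).
It fails at once if a bystander is pushed more than 3 cm (distance of any of beaker, jar, dish, scraps, scoop, brush from where it was at the start of the episode above 0.03 m).
It also fails if it takes over 72 s, if anything falls off the work surface, if the arm or the gripper's body presses on something with over 40 N, if the wrist force passes 120 N, or if a joint passes its speed limit or range.

ROBOT

A 6-joint arm with a two-finger parallel gripper is mounted at the origin on the work surface. World frame = base frame: x ahead of the robot, y to its left, z up, the work surface at z = 0. Lengths are in m, angles in rad, forces in N, time in s.
With the tool pointing down it reaches from about 0.35 to 0.975 m from the base axis. Payload 4.9 kg.
Tool frame: the origin (TCP) lies at the very end of the fingers, on their centre line; the grasp point (between the pads) lies 19 mm behind it; z points along the fingers, y is the direction in which the jaws open and shut (so a half turn about z gives the same grasp; the last joint's range is limited). The gripper opens to 85 mm and grips with 20 to 120 N. Pads are 22 mm wide; open, the fingers measure 114 mm over their backs; the gripper's body (76 mm by 85 mm) begins 54 mm behind the grasp point. The pads swing forward as they close: fully open they stand 13 mm farther back than shut.
Start: joints at [-1.398, 0.053, 1.613, -0, 1.476, -0.119], TCP at [0.18, -0.599, 0.231] pointing down, gripper open.
Joint ranges: [-3.01, 3.01], [-1.01, 2.22], [0.06, 2.58], [-1.02, 4.17], [0.09, 2.62], [-3.14, 3.14]. Speed limits (rad/s): [2.57, 2.57, 3.14, 3.14, 3.14, 3.14].

INTERFACE

Orientations are given as a rotation vector (axis times angle).
In Python, from station import ctrl gives the robot as it stands.
- The arm moves only by the tool step_arm, never from a script. Its argument "moves" is a list of rows, each a list of 5 numbers: the opening, from 0 (shut) to 1 (fully open), then the shift along the world's x, y, z in m, then the turn about the world's z in degrees. A call has 1 to 20 rows; each row shifts and turns the pose as measured when the row begins; what a row does not reach is not made up. A row lasts 1/8 s, in which the tool goes at most 62.5 mm and 10.7 degrees, less where a joint would pass 70% of its speed; a pose out of reach is approached as far as the arm can. A call is refused whole if a number of a shift passes 0.0625 or a number of a turn 10.7, either way. A call with a gripper value outside its range is refused whole. The fingers move at their own pace and stop on an object; "newtons" is the grip in N (left out, the last holds). Time passes only in rows, so rows that do not move let the fingers close. It gives the time, the measured TCP pose, the force and the opening at its end, in the units of the state.
- ctrl.get_obs(): the state, without advancing time (a new reading comes with each control period).
- ctrl.get_image(name): name is "scene" or "top" or "wrist"; returns a dict with "color" (384x512x3 uint8, red, green, blue), "camera_matrix" (3x3 intrinsics, pixels), "R" (3x3) and "t" (3): a world point X has camera coordinates R X + t; the wrist camera has in their place "T_tool_cam" (4x4, takes a point from camera to tool coordinates, whose origin is the TCP and whose axes are the flange's). Camera axes: x right, y down, z forward; pixel columns grow to the right and rows downward; lengths in m; the calibration is good to about 2 mm. A picture is of the moment at which its call begins: read the wrist's pose just before it. There is no depth.
- ctrl.finish_job(): hands the job in, once; it reports no verdict.
Trained networks look in a picture, given as the dict that the camera call returned (one of the last four; its "shot" number tells which), for a name from the list of things; names that differ only in an ending like _2 or _b are one class to them, and where a whole thing is asked for, a point or a joint stands for the part that bears it (a point fixed in the world has none). Each returns a list of dicts, best first, with "p" (0 to 1); they miss things now and then, are a little off and sometimes report something else, mostly with a low value. They report only what shows in the picture. A call takes as long as a camera call. They do not tell look-alikes from the thing itself.
- ctrl.spot_in(picture, query): "bbox" ([left, top, right, bottom] in pixels, round what is visible of it).
The state is a dict: "t": time; "q": joint angles; "dq": joint speeds; "effort": joint torques, N m; "tool_pos": TCP position; "tool_rot": TCP orientation; "contact_force": force on the tool from outside, world axes, zero at the start; "wrist_torque": the same for the moment, N m; "opening": finger opening in m.
Only numpy, scipy, OpenCV 4.12 (cv2) and the standard library are available. Lean on these libraries where they do the work, as an engineer would, in place of code of your own. Each camera call takes 0.05 s, during which the arm holds its last target.

## Working session

There is one attempt and no reset: what is moved stays moved. The work goes in short steps, Python scripts to look and compute and a tool call to move; the robot and the scene stay as the last step left them, time stands still between calls to the robot, and variables do not carry over. Pictures are saved under pics/ and viewed, and the job is handed in when it is done.

Besides the shell and the picture viewer there is one more tool, called after "Request:" by a JSON object that holds its "fn" and its "kwargs", one argument or row to a line. step_arm: Moves the arm, as the interface text tells. Its arguments: {"type":"object","properties":{"moves":{"type":"array","items":{"type":"array","items":{"type":"number"}}},"newtons":{"type":"number"}},"required":["moves"]}

```bash
ls; mkdir -p pics; cat > h.py <<'E'
import numpy as np, cv2
from station import ctrl
from scipy.spatial.transform import Rotation as Rn
def save(p,name,crop=None,scale=1):
    im=p["color"][:,:,::-1].copy()
    if crop: l,t,r,b=crop; im=im[t:b,l:r]
    im=cv2.resize(im,None,fx=scale,fy=scale,interpolation=cv2.INTER_CUBIC) if scale!=1 else im
    cv2.imwrite("pics/"+name+".png",im)
def cam(p,obs=None):
    K=np.array(p["camera_matrix"])
    if "R" in p: return K,np.array(p["R"]),np.array(p["t"]).ravel()
    T=np.eye(4);T[:3,:3]=Rn.from_rotvec(obs["tool_rot"]).as_matrix();T[:3,3]=obs["tool_pos"]
    C=np.linalg.inv(T@np.array(p["T_tool_cam"]));return K,C[:3,:3],C[:3,3]
def ray(c,u,v,z):
    K,R,t=c;d=R.T@np.linalg.inv(K)@np.array([u,v,1.]);o=-R.T@t
    return o+d*(z-o[2])/d[2]
def proj(c,X):
    K,R,t=c;q=K@(R@np.array(X)+t);return q[:2]/q[2]
E
python3 - <<'E'
from h import *
o=ctrl.get_obs();print(o)
for n in ["scene","top"]:
    p=ctrl.get_image(n);save(p,n+"0",scale=1.5);c=cam(p);print(n,-c[1].T@c[2])
    if n=="top":
        for q in ["holder","sample","tapper","mat","balance","key_top","cradle","beaker","jar","dish","scraps","scoop","brush"]:
            r=ctrl.spot_in(p,q);print(q,[(np.round(x["bbox"]).tolist(),round(x["p"],2)) for x in r[:4]])
print(ctrl.get_obs()["t"])
E
```

```text
pics
{'t': 0.0, 'q': array([-1.39799608e+00,  5.33563524e-02,  1.61428858e+00,  5.62741748e-06,
        1.47602223e+00, -1.18997013e-01]), 'dq': array([-0.0012937 ,  0.00095789, -0.0023974 ,  0.00030578,  0.00084394,
        0.00040326]), 'effort': array([-1.05766325e-03, -3.93688846e+01, -3.70176244e+01, -1.62584120e-04,
        7.06349572e-03, -1.86093146e-06]), 'tool_pos': array([ 0.17969141, -0.59795738,  0.23006658]), 'tool_rot': array([-3.10616356e+00, -4.56427330e-01,  7.88039153e-05]), 'contact_force': array([ 0.06182625, -0.52597636, -0.78646917]), 'wrist_torque': array([-0.01214485,  0.03307219,  0.00432682]), 'opening': 0.08535206984092343}
scene [ 1.00043386 -0.27387346  0.85343051]
top [0.45554007 0.00904299 1.05079871]
holder []
sample [([294.0, 155.0, 313.0, 175.0], 0.65), ([130.0, 191.0, 148.0, 222.0], 0.64), ([251.0, 192.0, 267.0, 203.0], 0.46)]
tapper [([130.0, 189.0, 146.0, 224.0], 0.89), ([114.0, 250.0, 135.0, 287.0], 0.77), ([154.0, 261.0, 186.0, 288.0], 0.75)]
mat [([113.0, 179.0, 196.0, 241.0], 0.58), ([384.0, 228.0, 398.0, 238.0], 0.49)]
balance [([340.0, 166.0, 407.0, 244.0], 0.79)]
key_top [([384.0, 229.0, 393.0, 236.0], 0.53)]
cradle [([336.0, 161.0, 410.0, 245.0], 0.61)]
beaker [([234.0, 97.0, 284.0, 137.0], 0.6), ([175.0, 103.0, 196.0, 125.0], 0.58)]
jar [([324.0, 112.0, 346.0, 134.0], 0.83)]
dish [([199.0, 126.0, 220.0, 152.0], 0.91)]
scraps [([237.0, 97.0, 280.0, 138.0], 0.61)]
scoop [([128.0, 131.0, 176.0, 148.0], 0.79)]
brush [([365.0, 129.0, 419.0, 143.0], 0.94)]
0.75
```

View pics/top0.png

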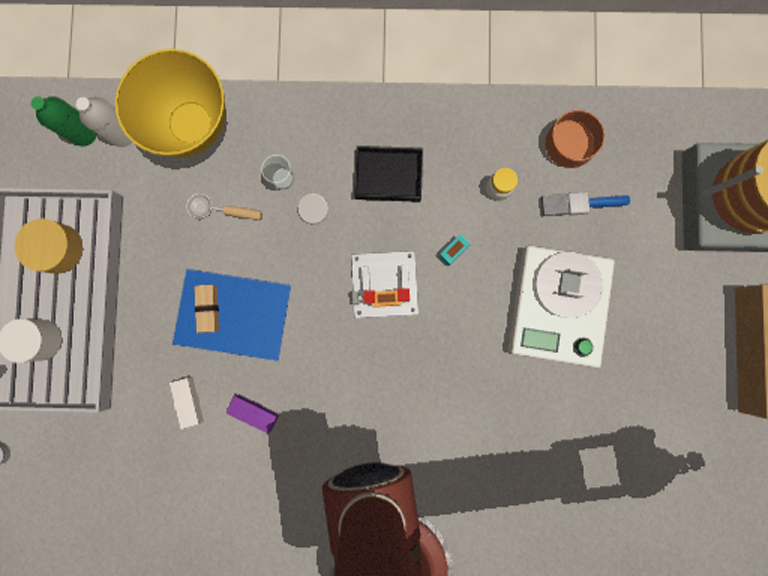

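View pics/scene0.png

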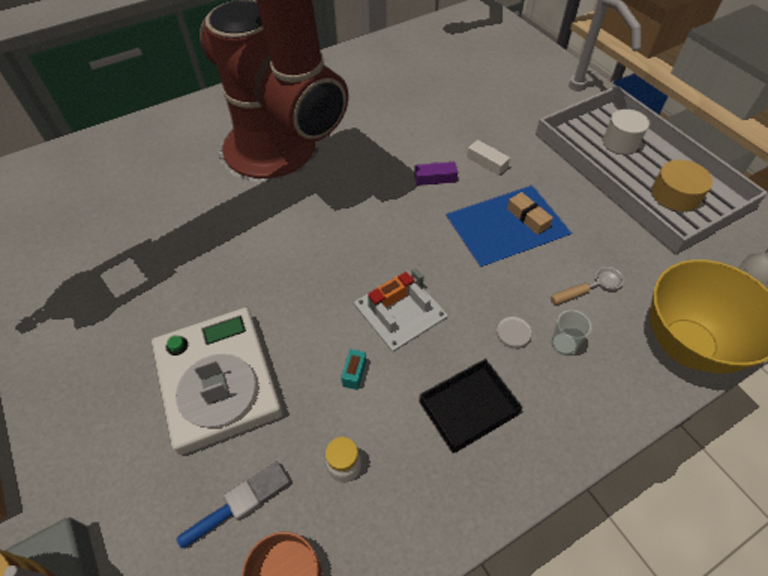

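```bash
python3 - <<'E'
from h import *
p=ctrl.get_image("top");c=cam(p)
print(c[0])
def P(n,u,v,z): print(n,np.round(ray(c,u/1.5,v/1.5,z),3))
for n,u,v,z in [("hold",351,254,.008),("hold",414,252,.008),("hold",418,316,.008),("hold",354,318,.008),
 ("tap",196,286,.033),("tap",215,286,.033),("tap",218,332,.033),("tap",195,332,.033),
 ("mat",186,269,.003),("mat",290,285,.003),("mat",280,360,.003),("mat",173,345,.003),
 ("bal",529,246,.04),("bal",613,260,.04),("bal",600,366,.04),("bal",513,353,.04),("key",584,346,.055),("cr",570,284,.1),("beaker",277,170,.07),("dish",313,208,.01),("jar",504,180,.06),("teal",454,250,.034)]: P(n,u,v,z)
p=ctrl.get_image("wrist");save(p,"w0");print(p["T_tool_cam"],p["camera_matrix"])
save(ctrl.get_image("top"),"t_tap",(100,170,210,300),5)
E
```

```text
[[357.16445093   0.         256.51995326]
 [  0.         357.16445093 191.6552874 ]
 [  0.           0.           1.        ]]
hold [0.601 0.089 0.008]
hold [ 0.607 -0.035  0.008]
hold [ 0.482 -0.044  0.008]
hold [0.475 0.08  0.008]
tap [0.53  0.382 0.033]
tap [0.53  0.346 0.033]
tap [0.443 0.336 0.033]
tap [0.442 0.38  0.033]
mat [0.565 0.415 0.003]
mat [0.537 0.208 0.003]
mat [0.391 0.222 0.003]
mat [0.415 0.433 0.003]
bal [ 0.618 -0.251  0.04 ]
bal [ 0.595 -0.41   0.04 ]
bal [ 0.395 -0.383  0.04 ]
bal [ 0.416 -0.221  0.04 ]
key [ 0.432 -0.348  0.055]
cr [ 0.542 -0.308  0.1  ]
beaker [0.748 0.227 0.07 ]
dish [0.69  0.166 0.01 ]
jar [ 0.739 -0.199  0.06 ]
teal [ 0.609 -0.11   0.034]
[[ 3.58361187e-04 -9.62365438e-01 -2.71758413e-01  6.90685668e-02]
 [ 9.99999744e-01  5.13058341e-04 -4.98194400e-04 -9.54965951e-04]
 [ 6.18872993e-04 -2.71758165e-01  9.62365376e-01 -1.42454623e-01]
 [ 0.00000000e+00  0.00000000e+00  0.00000000e+00  1.00000000e+00]] [[336.55495757   0.         257.48434757]
 [  0.         336.55495757 189.49868575]
 [  0.           0.           1.        ]]
```

View pics/w0.png

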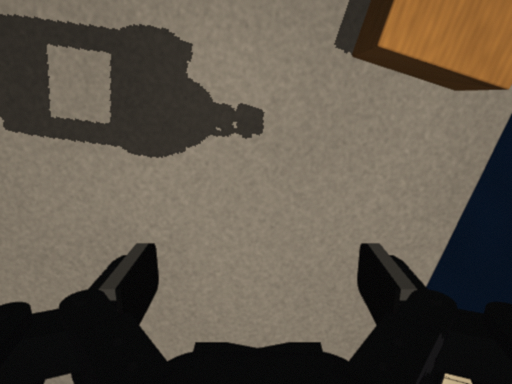

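View pics/t_tap.png

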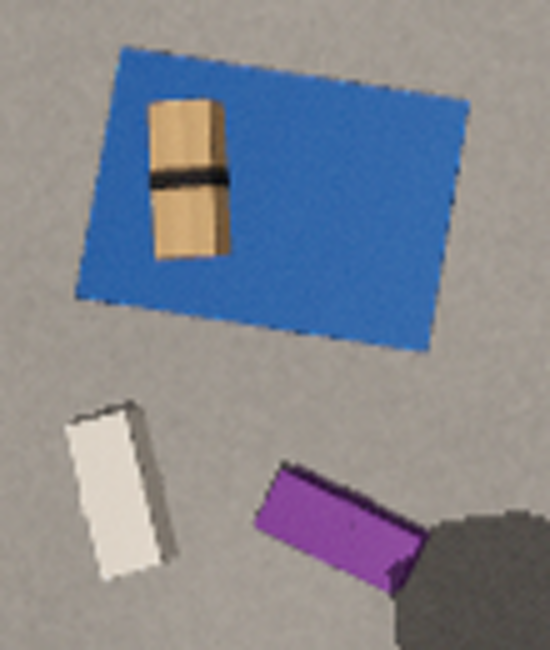

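The tapper candidates in the 1.5x top picture are the banded wooden block at (205,308) on the blue mat, a white block at (185,402), and a purple block at (250,412). The wooden one with the black band, on the mat's +y half, fits the description, and the crop confirms it. In the same picture the sample is the orange block in the holder at (387,297), and the turquoise look-alike at (454,250) stays untouched. I'll survey the balance first, since it's on the way.

Request:
{"fn": "step_arm", "kwargs": {
  "moves": [
    [1, 0.045, 0.04, 0.003, -8.2],
    [1, 0.045, 0.04, 0.003, -8.2],
    [1, 0.045, 0.04, 0.003, -8.2],
    [1, 0.045, 0.04, 0.003, 0],
    [1, 0.045, 0.04, 0.003, 0],
    [1, 0.045, 0.04, 0.003, 0],
    [1, 0.04, 0.04, 0.0, 0],
    [1, 0, 0, 0, 0]
  ]
}}

```text
t: 1.9
tool_pos: [0.4972, -0.3094, 0.251]
tool_rot: [3.13, -0.244, 0.005]
contact_force: [0.3, -0.0, 0.4]
opening: 0.0853
```

```bash
python3 - <<'E'
from h import *
o=ctrl.get_obs();print(o["tool_pos"],o["tool_rot"],o["t"],np.abs(o["dq"]).max())
p=ctrl.get_image("wrist");save(p,"w_bal",scale=1.5);np.savez("bal.npz",K=cam(p,o)[0],R=cam(p,o)[1],t=cam(p,o)[2])
for q in ["balance","key_top","cradle"]:
    print(q,[(np.round(x["bbox"]).tolist(),round(x["p"],2)) for x in ctrl.spot_in(p,q)])
E
```

```text
[ 0.49720985 -0.30938686  0.25099872] [ 3.12974905 -0.24358838  0.0054398 ] 1.9 0.03668026213337077
balance [([175.0, 44.0, 348.0, 244.0], 0.93)]
key_top [([292.0, 205.0, 318.0, 232.0], 0.9)]
cradle [([175.0, 47.0, 345.0, 245.0], 0.72)]
```

View pics/w_bal.png

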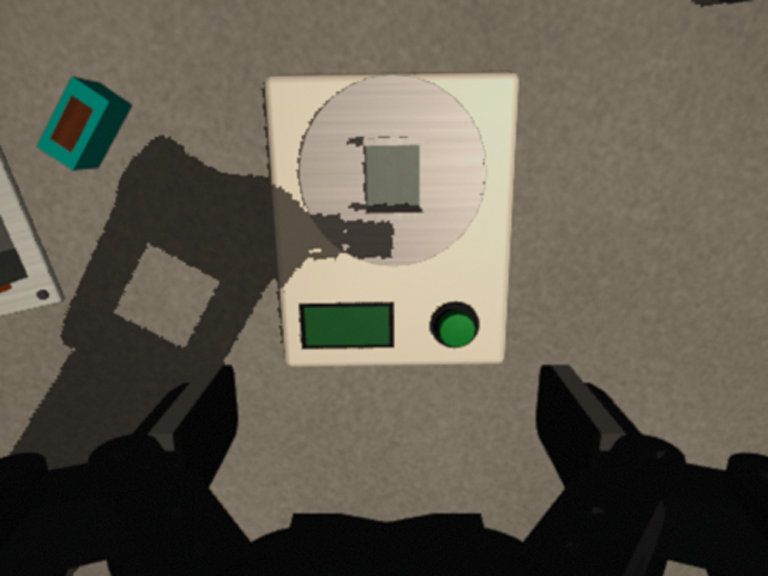

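The balance fills (267,75) to (517,365), with the pan centred at (392,170), the cradle at (392,178) and the key at (457,330).

```bash
python3 - <<'E'
from h import *
d=np.load("bal.npz");c=(d["K"],d["R"],d["t"])
def P(n,u,v,z): 
    r=ray(c,u/1.5,v/1.5,z);print(n,np.round(r,4));return r
A=[P("c",269,77,.04),P("c",516,75,.04),P("c",503,361,.04),P("c",288,363,.04)]
print("ctr",np.mean(A,0)); 
print("sizes",[np.linalg.norm(A[i]-A[(i+1)%4]) for i in range(4)])
for a,b in ((A[0],A[3]),(A[1],A[2])): print(np.degrees(np.arctan2((a-b)[1],(a-b)[0])))
P("pan",392.5,170.5,.054)
P("panL",299,170,.054);P("panR",486,170,.054)
P("key",457.5,331,.055)
P("cr_floor?",393,178,.062)
for z in (.062,.1): P("cr",366,145,z),P("cr",419,145,z),P("cr",366,207,z),P("cr",419,207,z)
E
```

```text
c [ 0.6177 -0.2501  0.04  ]
c [ 0.5941 -0.4095  0.04  ]
c [ 0.3937 -0.3823  0.04  ]
c [ 0.4174 -0.2207  0.04  ]
ctr [ 0.50570808 -0.31565643  0.04      ]
sizes [np.float64(0.16113383433083753), np.float64(0.20227136008443378), np.float64(0.16340299801010388), np.float64(0.20252608973019823)]
-8.366752538709783
-7.723940408708883
pan [ 0.5471 -0.3207  0.054 ]
panL [ 0.5569 -0.26    0.054 ]
panR [ 0.5379 -0.3814  0.054 ]
key [ 0.4292 -0.3496  0.055 ]
cr_floor? [ 0.5428 -0.3202  0.062 ]
cr [ 0.5657 -0.3064  0.062 ]
cr [ 0.5605 -0.3396  0.062 ]
cr [ 0.5271 -0.3     0.062 ]
cr [ 0.5218 -0.3342  0.062 ]
cr [ 0.5656 -0.3078  0.1   ]
cr [ 0.561  -0.3372  0.1   ]
cr [ 0.5314 -0.3021  0.1   ]
cr [ 0.5267 -0.3324  0.1   ]
```

Request:
{"fn": "step_arm", "kwargs": {
  "moves": [
    [1, 0.008, 0.055, 0, 6],
    [1, 0.008, 0.055, 0, 6],
    [1, 0.008, 0.055, 0, 0],
    [1, 0.004, 0.055, 0, 0],
    [1, 0.004, 0.055, 0, 0],
    [1, 0, 0.055, 0, 0],
    [1, 0, 0, 0, 0]
  ]
}}

```text
t: 2.98
tool_pos: [0.5225, 0.0147, 0.2509]
tool_rot: [3.137, 0.051, 0.007]
contact_force: [-0.5, 0.1, -0.4]
opening: 0.0856
```

```bash
python3 - <<'E'
from h import *
o=ctrl.get_obs();print(o["tool_pos"],o["tool_rot"],o["t"],np.abs(o["dq"]).max())
p=ctrl.get_image("wrist");save(p,"w_hold",scale=1.5);np.savez("hold.npz",K=cam(p,o)[0],R=cam(p,o)[1],t=cam(p,o)[2])
for q in ["holder","sample"]:
    print(q,[(np.round(x["bbox"]).tolist(),round(x["p"],2)) for x in ctrl.spot_in(p,q)])
E
```

```text
[0.52248285 0.01467936 0.25092242] [3.13704182 0.05053097 0.0070616 ] 2.975 0.060862917606140855
holder [([192.0, 77.0, 305.0, 195.0], 0.57)]
sample [([230.0, 154.0, 278.0, 184.0], 0.79), ([346.0, 51.0, 411.0, 108.0], 0.61)]
```

View pics/w_hold.png

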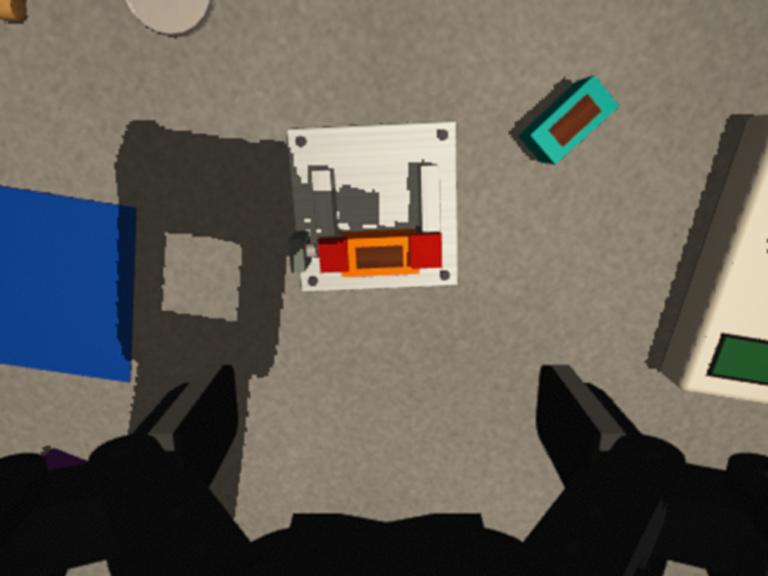

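The base plate corners are at (289,130), (456,122), (457,284) and (302,291). The sample is orange at (380,257) between the red keepers, and the spring pin sticks out at the left, at (300,250).

```bash
python3 - <<'E'
from h import *
d=np.load("hold.npz");c=(d["K"],d["R"],d["t"])
def P(n,u,v,z): 
    r=ray(c,u/1.5,v/1.5,z);print(n,np.round(r,4));return r
A=np.array([P("FL",289,130,.008),P("FR",456,122,.008),P("BR",457,284,.008),P("BL",302,291,.008)])
print("sizes",[np.linalg.norm(A[i]-A[(i+1)%4]) for i in range(4)])
m=np.array([[87,64],[87,-60],[-37,-60],[-37,64]])/1000
mu=m.mean(0);M=A[:,:2]-A[:,:2].mean(0);U,S,Vt=np.linalg.svd((m-mu).T@M);R=(U@Vt).T
yaw=np.arctan2(R[1,0],R[0,0]);org=A[:,:2].mean(0)-R@mu
print("yaw",np.degrees(yaw),"origin",org)
print("resid",A[:,:2]-(m@R.T+org))
def H(n,u,v,z): print(n,np.round(R.T@(ray(c,u/1.5,v/1.5,z)[:2]-org)*1000,1))
H("sample rear top edge L",343,276,.042);H("sample rear R",418,272,.042)
H("keeper L inner rear",344,271,.05);H("keeper L inner front",349,238,.05);H("keeper R",411,269,.05);H("keeper R",409,235,.05)
H("rail R",421,164,.04);H("rail R r",439,164,.04);H("rail L",311,168,.04);H("pin",293,270,.03)
E
```

```text
FL [0.5982 0.0884 0.008 ]
FR [ 0.6077 -0.0332  0.008 ]
BR [ 0.4855 -0.0425  0.008 ]
BL [0.4759 0.0803 0.008 ]
sizes [np.float64(0.12195579131661818), np.float64(0.122551122482662), np.float64(0.12325982582345228), np.float64(0.12257014458004631)]
yaw 4.271933762874924 origin [0.51704074 0.01937515]
resid [[-8.57220207e-04 -1.32620977e-03]
 [-5.45606231e-04  7.47860850e-04]
 [ 9.12767002e-04  6.76547403e-04]
 [ 4.90059436e-04 -9.81984825e-05]]
sample rear top edge L [-16.9  27.2]
sample rear R [-16.2 -26.8]
keeper L inner rear [-11.3  25.5]
keeper L inner front [12.  20.6]
keeper R [-11.8 -21.4]
keeper R [ 12.3 -20.8]
rail R [ 59.1 -30.8]
rail R r [ 58.6 -43.1]
rail L [59.6 44.3]
pin [-13.8  65.1]
```

```bash
python3 - <<'E'
import cv2
im=cv2.imread("pics/w_hold.png");cv2.imwrite("pics/w_hold_c.png",cv2.resize(im[110:300,270:480],None,fx=3.5,fy=3.1))
E
```

```text
(no output)
```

View pics/w_hold_c.png

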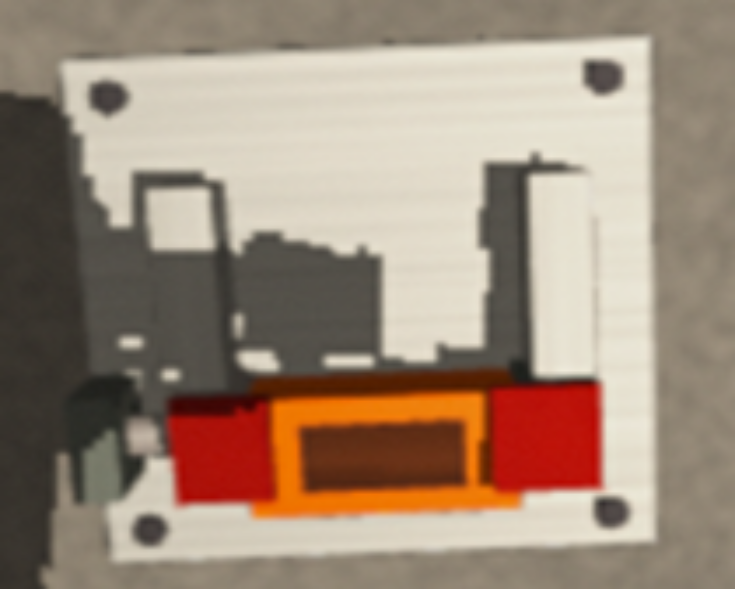

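Request:
{"fn": "step_arm", "kwargs": {
  "moves": [
    [1, -0.005, 0.057, 0, -1],
    [1, -0.005, 0.057, 0, 0],
    [1, -0.005, 0.057, -0.01, 0],
    [1, -0.005, 0.057, -0.01, 0],
    [1, -0.005, 0.057, -0.01, 0],
    [1, -0.005, 0.057, -0.01, 0],
    [1, 0, 0, 0, 0]
  ]
}}

```text
t: 4.0
tool_pos: [0.4985, 0.3476, 0.21]
tool_rot: [3.133, -0.031, 0.013]
contact_force: [0.0, -0.5, 0.1]
opening: 0.0857
```

```bash
python3 - <<'E'
from h import *
o=ctrl.get_obs();print(o["tool_pos"],o["tool_rot"],o["t"],np.abs(o["dq"]).max())
p=ctrl.get_image("wrist");save(p,"w_mat",scale=1.5);np.savez("mat.npz",K=cam(p,o)[0],R=cam(p,o)[1],t=cam(p,o)[2])
for q in ["mat","tapper"]:
    print(q,[(np.round(x["bbox"]).tolist(),round(x["p"],2)) for x in ctrl.spot_in(p,q)])
E
```

```text
[0.49853868 0.34762474 0.20995223] [ 3.13325855 -0.03052787  0.01281748] 4.0 0.062059129328896796
mat [([182.0, 98.0, 389.0, 253.0], 0.91)]
tapper [([284.0, 308.0, 367.0, 363.0], 0.94), ([189.0, 288.0, 240.0, 346.0], 0.73), ([213.0, 131.0, 261.0, 224.0], 0.7)]
```

View pics/w_mat.png

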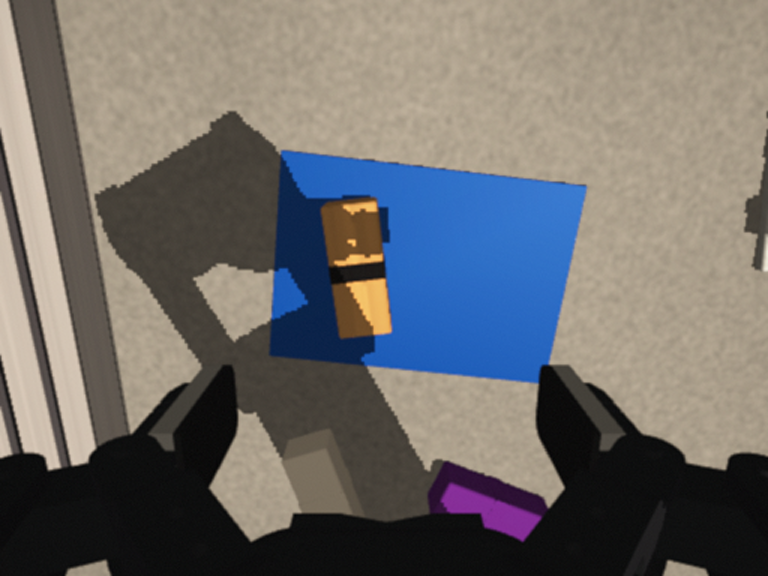

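Tapper's top corners are at (321,206), (376,198), (391,333) and (340,339), and the mat's corners at (281,151), (586,186), (549,383) and (270,355).

```bash
cat >> h.py <<'E'
def fit(A,m):
    A=np.array(A)[:,:2];m=np.array(m)/1000.
    M=A-A.mean(0);q=m-m.mean(0)
    a=np.arctan2((q[:,0]*M[:,1]-q[:,1]*M[:,0]).sum(),(q*M).sum())
    R=np.array([[np.cos(a),-np.sin(a)],[np.sin(a),np.cos(a)]])
    o=A.mean(0)-R@m.mean(0);return o,np.degrees(a),np.abs(A-(m@R.T+o)).max()
E
python3 - <<'E'
from h import *
d=np.load("mat.npz");c=(d["K"],d["R"],d["t"])
f=lambda L,z:[ray(c,u/1.5,v/1.5,z) for u,v in L]
T=f([(321,206),(377,198),(391,333),(340,339)],.033)
print(np.round(T,4),"tapper",fit(T,[[45,18],[45,-18],[-45,-18],[-45,18]]))
M=f([(281,151),(586,186),(549,383),(270,355)],.003)
print("mat",fit(M,[[75,105],[75,-105],[-75,-105],[-75,105]]))
im=cv2.imread("pics/w_mat.png");cv2.imwrite("pics/w_mat_c.png",cv2.resize(im[170:370,280:430],None,fx=3,fy=3))
E
```

```text
[[0.5305 0.3878 0.033 ]
 [0.5348 0.3524 0.033 ]
 [0.4444 0.3451 0.033 ]
 [0.4408 0.3797 0.033 ]] tapper (array([0.48761706, 0.36627399]), np.float64(5.080678671323451), np.float64(0.0007834378416612942))
mat (array([0.47716008, 0.32162487]), np.float64(-7.23813112286504), np.float64(0.001689905264554814))
```

View pics/w_mat_c.png

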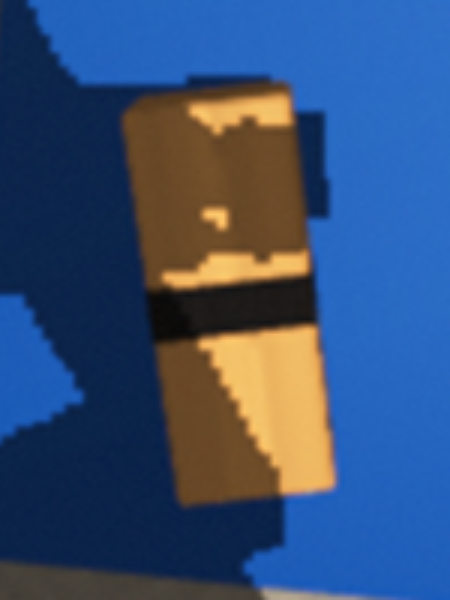

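Request:
{"fn": "step_arm", "kwargs": {
  "moves": [
    [1, -0.014, 0.008, -0.04, 6.2],
    [1, -0.014, 0.009, -0.04, 0],
    [1, 0, 0, -0.04, 0],
    [1, 0, 0, -0.03, 0],
    [1, 0, 0, 0, 0]
  ]
}}

```text
t: 4.78
tool_pos: [0.4779, 0.353, 0.0628]
tool_rot: [3.135, 0.113, 0.03]
contact_force: [-0.7, -0.1, 1.0]
opening: 0.0854
```

```bash
cat >> h.py <<'E'
def st():
    o=ctrl.get_obs();R=Rn.from_rotvec(o["tool_rot"]).as_matrix()
    print("t",round(o["t"],2),"pos",np.round(o["tool_pos"],4),"yaw",round(np.degrees(np.arctan2(R[1,0],R[0,0])),2),"F",np.round(o["contact_force"],1),"op",round(o["opening"],4),"z",np.round(R[:,2],3));return o
E
python3 -c "
from h import *
st()"
```

```text
t 4.78 pos [0.4779 0.353  0.0628] yaw 4.15 F [-0.7 -0.1  1. ] op 0.0854 z [ 0.02  -0.004 -1.   ]
```

Request:
{"fn": "step_arm", "kwargs": {
  "moves": [
    [1, -0.006, 0.01, -0.01, 1],
    [1, 0, 0, 0, 0],
    [1, -0.002, 0.003, -0.015, 0],
    [1, 0, 0, -0.02, 0],
    [1, 0, 0, 0, 0]
  ]
}}

```text
t: 5.4
tool_pos: [0.4731, 0.3671, 0.0203]
tool_rot: [3.137, 0.139, 0.042]
contact_force: [-0.1, 0.6, 0.1]
opening: 0.085
```

```bash
python3 -c "
from h import *
o=st();p=ctrl.get_image('wrist');save(p,'w_g1',scale=1.5)"
```

```text
t 5.4 pos [0.4731 0.3671 0.0203] yaw 5.06 F [-0.1  0.6  0.1] op 0.085 z [ 0.027  0.    -1.   ]
```

View pics/w_g1.png

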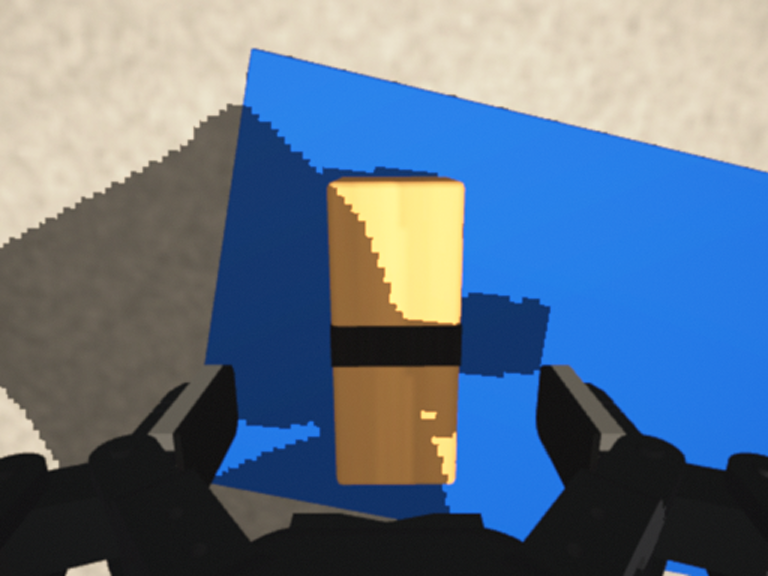

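Request:
{"fn": "step_arm", "kwargs": {
  "moves": [
    [1, -0.002, -0.002, -0.008, 0],
    [1, 0, 0, -0.007, 0],
    [1, 0, 0, 0, 0]
  ]
}}

```text
t: 5.82
tool_pos: [0.4721, 0.3656, 0.0059]
tool_rot: [-3.138, -0.139, -0.046]
contact_force: [-0.6, 0.8, 0.4]
opening: 0.0852
```

```bash
python3 -c "
from h import *
o=st()"
```

```text
t 5.83 pos [0.4721 0.3656 0.0059] yaw 5.06 F [-0.6  0.8  0.4] op 0.0852 z [ 0.029  0.002 -1.   ]
```

Request:
{"fn": "step_arm", "kwargs": {
  "moves": [
    [0, 0, 0, 0, 0],
    [0, 0, 0, 0, 0],
    [0, 0, 0, 0, 0],
    [0, 0, 0, 0, 0],
    [0, 0, 0, 0, 0]
  ],
  "newtons": 80
}}

```text
t: 6.45
tool_pos: [0.4728, 0.366, 0.0072]
tool_rot: [-3.137, -0.138, -0.048]
contact_force: [-0.4, -0.1, -1.3]
opening: 0.0348
```

```bash
python3 -c "
from h import *
o=st();p=ctrl.get_image('wrist');save(p,'w_g2',scale=1.5)"
```

```text
t 6.45 pos [0.4728 0.366  0.0072] yaw 5.05 F [-0.4 -0.1 -1.3] op 0.0348 z [ 0.031  0.003 -1.   ]
```

View pics/w_g2.png

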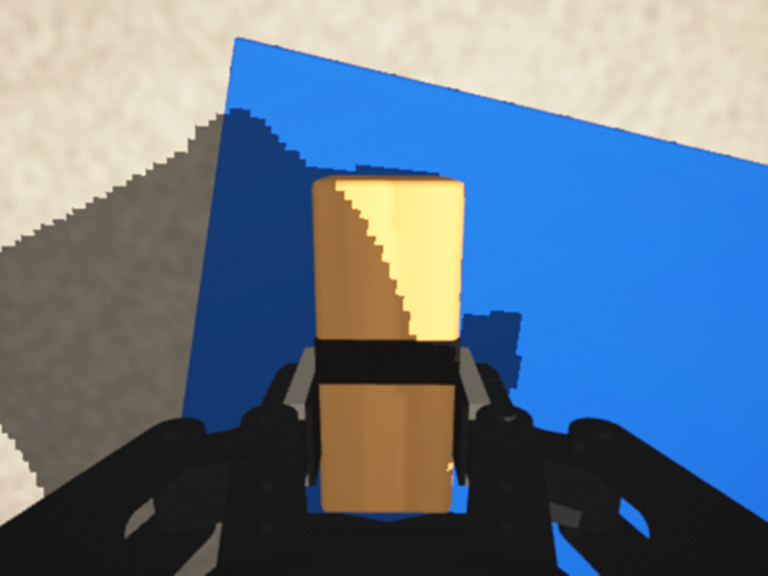

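Request:
{"fn": "step_arm", "kwargs": {
  "moves": [
    [0, 0, 0, 0.02, 0],
    [0, 0, 0, 0.04, 0],
    [0, -0.005, -0.03, 0.03, 0],
    [0, -0.007, -0.05, 0.01, 0],
    [0, -0.007, -0.05, 0, -0.8],
    [0, -0.007, -0.05, 0, 0],
    [0, -0.007, -0.05, 0, 0],
    [0, -0.007, -0.05, 0, 0],
    [0, -0.005, -0.05, 0, 0],
    [0, 0, -0.02, 0, 0],
    [0, 0, 0, 0, 0]
  ]
}}

```text
t: 7.88
tool_pos: [0.4288, 0.0066, 0.1257]
tool_rot: [-3.138, -0.12, -0.081]
contact_force: [0.3, -0.1, -1.8]
opening: 0.0349
```

```bash
python3 -c "
from h import *
o=st()"
```

```text
t 7.88 pos [0.4288 0.0066 0.1257] yaw 4.37 F [ 0.3 -0.1 -1.8] op 0.0349 z [ 0.052  0.002 -0.999]
```

Request:
{"fn": "step_arm", "kwargs": {
  "moves": [
    [0, 0, 0.004, -0.02, 0],
    [0, 0, 0.003, -0.03, 0],
    [0, 0, 0, -0.03, 0],
    [0, 0, 0, -0.015, 0],
    [0, 0, 0, 0, 0]
  ]
}}

```text
t: 8.5
tool_pos: [0.4313, 0.0172, 0.0333]
tool_rot: [-3.137, -0.125, -0.094]
contact_force: [0.1, -0.3, -0.8]
opening: 0.0348
```

```bash
python3 -c "
from h import *
o=st();p=ctrl.get_image('wrist');save(p,'w_p1',scale=1.5);c=cam(p,o);np.savez('p1.npz',K=c[0],R=c[1],t=c[2])"
```

```text
t 8.5 pos [0.4313 0.0172 0.0333] yaw 4.58 F [ 0.1 -0.3 -0.8] op 0.0348 z [ 0.06   0.003 -0.998]
```

View pics/w_p1.png

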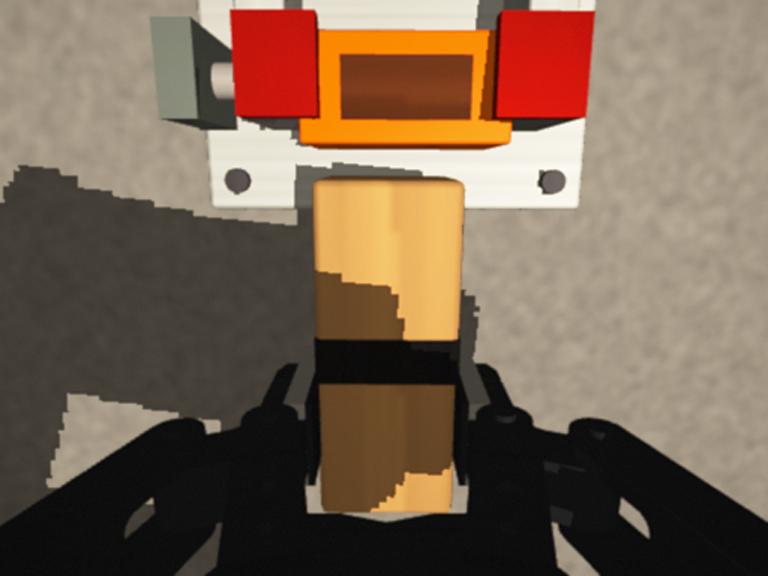

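Request:
{"fn": "step_arm", "kwargs": {
  "moves": [
    [0, 0, -0.004, -0.012, -0.3],
    [0, 0, 0, -0.006, 0],
    [0, 0, 0, 0, 0]
  ]
}}

```text
t: 8.93
tool_pos: [0.4342, 0.0125, 0.0176]
tool_rot: [3.137, 0.116, 0.104]
contact_force: [0.3, 0.2, -2.1]
opening: 0.0345
```

```bash
cat >> h.py <<'E'
HO=np.array([.517,.0194]);HY=np.radians(4.27)
def hf(xy):
    d=np.array(xy[:2])-HO;return np.round([d[0]*np.cos(HY)+d[1]*np.sin(HY),-d[0]*np.sin(HY)+d[1]*np.cos(HY)],4)
E
python3 -c "
from h import *
o=st();print(hf(o['tool_pos']))"
```

```text
t 8.93 pos [0.4342 0.0125 0.0176] yaw 4.26 F [ 0.3  0.2 -2.1] op 0.0345 z [ 0.066  0.002 -0.998]
[-0.083  -0.0007]
```

Request:
{"fn": "step_arm", "kwargs": {
  "moves": [
    [0, 0.006, 0.0008, -0.002, 0],
    [0, 0.006, 0.0005, -0.001, 0],
    [0, 0.008, 0.0006, 0, 0],
    [0, 0.008, 0.0006, 0, 0]
  ]
}}

```text
t: 9.43
tool_pos: [0.4537, 0.0148, 0.0113]
tool_rot: [3.138, 0.12, 0.061]
contact_force: [-19.2, -2.6, 20.4]
opening: 0.0345
```

```bash
python3 -c "
from h import *
o=st();print(hf(o['tool_pos']));p=ctrl.get_image('wrist');save(p,'w_p2',scale=1.5)"
```

```text
t 9.43 pos [0.4537 0.0148 0.0113] yaw 4.38 F [-19.2  -2.6  20.4] op 0.0345 z [ 0.039  0.001 -0.999]
[-0.0634  0.0001]
```

View pics/w_p2.png

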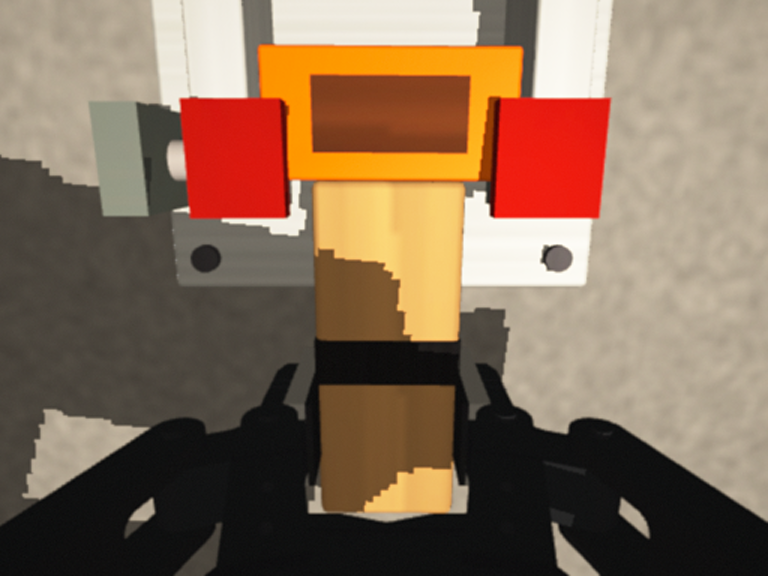

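Request:
{"fn": "step_arm", "kwargs": {
  "moves": [
    [0, 0.002, 0.0, 0.004, 0],
    [0, 0.008, 0.0006, 0.001, 0],
    [0, 0.008, 0.0006, 0.0, 0],
    [0, 0.008, 0.0006, 0.0, 0]
  ]
}}

```text
t: 9.98
tool_pos: [0.4744, 0.0166, 0.0133]
tool_rot: [3.138, 0.121, 0.032]
contact_force: [-0.5, -0.1, -1.8]
opening: 0.0351
```

```bash
python3 -c "
from h import *
o=st();print(hf(o['tool_pos']));p=ctrl.get_image('wrist');save(p,'w_p3',scale=1.5)"
```

```text
t 9.97 pos [0.4744 0.0166 0.0133] yaw 4.42 F [-0.5 -0.1 -1.8] op 0.0351 z [ 0.021  0.    -1.   ]
[-0.0426  0.0004]
```

View pics/w_p3.png

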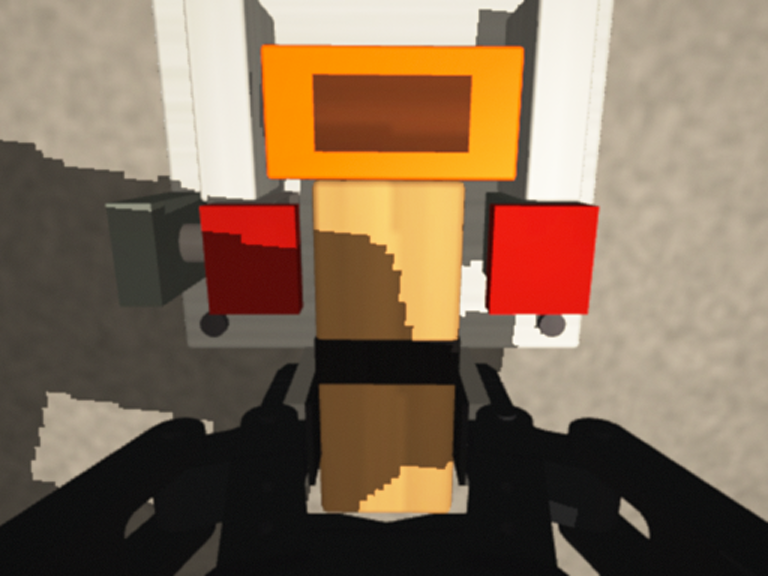

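The sample is now past the red keepers, with its rear edge at row 180 and the keepers at rows 205–313. I'll push a little farther to leave room for the rear finger.

Request:
{"fn": "step_arm", "kwargs": {
  "moves": [
    [0, 0.007, 0.0005, 0.0005, 0],
    [0, 0.006, 0.0003, 0.0005, 0],
    [0, 0, 0, 0, 0]
  ]
}}

```text
t: 10.4
tool_pos: [0.4919, 0.0174, 0.0159]
tool_rot: [3.138, 0.121, 0.042]
contact_force: [-0.7, -0.3, -0.9]
opening: 0.0344
```

```bash
python3 -c "
from h import *
o=st();print(hf(o['tool_pos']));p=ctrl.get_image('wrist');save(p,'w_p4',scale=1.5)"
```

```text
t 10.4 pos [0.4919 0.0174 0.0159] yaw 4.41 F [-0.7 -0.3 -0.9] op 0.0344 z [ 0.027  0.    -1.   ]
[-0.0252 -0.0001]
```

View pics/w_p4.png

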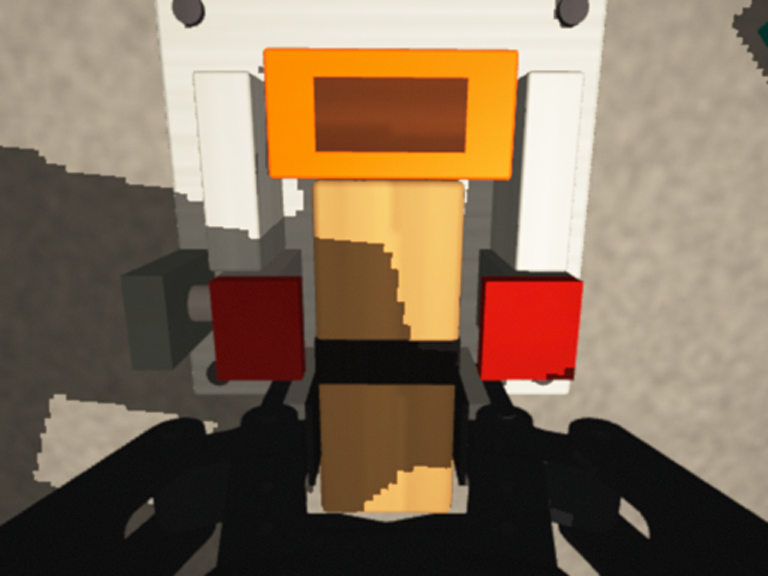

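Request:
{"fn": "step_arm", "kwargs": {
  "moves": [
    [0, -0.012, -0.0009, 0.001, 0],
    [0, -0.018, -0.0013, 0.001, 0],
    [0, -0.018, -0.0013, 0.001, 0],
    [0, -0.018, -0.0013, 0.001, 0],
    [0, 0, 0, 0.02, 0],
    [0, 0, 0, 0.04, 0],
    [0, 0, 0.02, 0.04, 0],
    [0, 0.007, 0.05, 0.01, 0],
    [0, 0.008, 0.055, 0, 0],
    [0, 0.008, 0.055, 0, 0],
    [0, 0.008, 0.055, 0, 0],
    [0, 0.008, 0.055, 0, 0],
    [0, 0.007, 0.055, 0, 0],
    [0, 0, 0.025, 0, 0],
    [0, 0, 0, 0, 0]
  ]
}}

```text
t: 12.32
tool_pos: [0.4575, 0.3921, 0.1325]
tool_rot: [-3.139, -0.115, -0.046]
contact_force: [0.0, 0.2, -2.4]
opening: 0.0347
```

```bash
python3 -c "
from h import *
o=st()
d=np.load('hold.npz');c=(d['K'],d['R'],d['t'])
p=ctrl.get_image('top');save(p,'t2',(90,140,330,290),3.2)
d=np.load('mat.npz');c=(d['K'],d['R'],d['t'])
print('white/purple corners',[np.round(ray(c,u/1.5,v/1.5,.03),3) for u,v in ((284,460),(330,432),(440,470),(545,497))])"
```

```text
t 12.32 pos [0.4575 0.3921 0.1325] yaw 4.21 F [ 0.   0.2 -2.4] op 0.0347 z [ 0.029  0.001 -1.   ]
white/purple corners [array([0.346, 0.425, 0.03 ]), array([0.368, 0.39 , 0.03 ]), array([0.335, 0.311, 0.03 ]), array([0.309, 0.232, 0.03 ])]
```

View pics/t2.png

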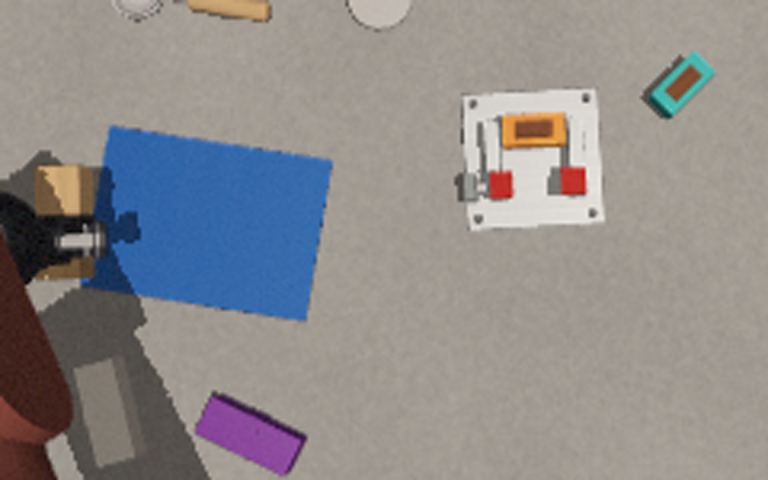

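The sample sits in the bay, at (533,130) in the crop, clear of the keepers. Next I'll lay the tapper back on the mat's +y half.

Request:
{"fn": "step_arm", "kwargs": {
  "moves": [
    [0, 0.006, -0.008, -0.02, 0.5],
    [0, 0.005, -0.008, -0.03, 0],
    [0, 0, 0, -0.03, 0],
    [0, 0, 0, -0.02, 0],
    [0, 0, 0, 0, 0]
  ]
}}

```text
t: 13.0
tool_pos: [0.4673, 0.364, 0.0242]
tool_rot: [3.134, 0.118, 0.039]
contact_force: [-0.3, 0.3, -1.4]
opening: 0.0346
```

```bash
python3 -c "
from h import *
o=st()"
```

```text
t 13.0 pos [0.4673 0.364  0.0242] yaw 4.32 F [-0.3  0.3 -1.4] op 0.0346 z [ 0.025 -0.004 -1.   ]
```

Request:
{"fn": "step_arm", "kwargs": {
  "moves": [
    [0, 0, 0.005, -0.008, 0],
    [0, 0, 0, -0.007, 0],
    [0, 0, 0, -0.001, 0],
    [0, 0, 0, 0, 0]
  ]
}}

```text
t: 13.5
tool_pos: [0.4689, 0.3686, 0.009]
tool_rot: [3.135, 0.116, 0.043]
contact_force: [-0.0, -0.9, -1.9]
opening: 0.0346
```

```bash
python3 -c "
from h import *
o=st()"
```

```text
t 13.5 pos [0.4689 0.3686 0.009 ] yaw 4.24 F [-0.  -0.9 -1.9] op 0.0346 z [ 0.028 -0.003 -1.   ]
```

Request:
{"fn": "step_arm", "kwargs": {
  "moves": [
    [0, 0, 0, -0.0025, 0],
    [0, 0, 0, 0, 0],
    [1, 0, 0, 0, 0],
    [1, 0, 0, 0, 0],
    [1, 0, 0, 0, 0],
    [1, 0, 0, 0.02, 0],
    [1, 0, 0, 0.04, 0],
    [1, 0, 0, 0.04, 0],
    [1, 0, 0, 0.03, 0],
    [1, 0, 0, 0, 0]
  ]
}}

```text
t: 14.75
tool_pos: [0.4708, 0.37, 0.1488]
tool_rot: [-3.138, -0.117, -0.056]
contact_force: [0.5, 0.2, -0.7]
opening: 0.0858
```

```bash
python3 -c "
from h import *
o=st();p=ctrl.get_image('wrist');save(p,'w_p5',scale=1.5)"
```

```text
t 14.75 pos [0.4708 0.37   0.1488] yaw 4.27 F [ 0.5  0.2 -0.7] op 0.0858 z [ 0.036  0.002 -0.999]
```

View pics/w_p5.png

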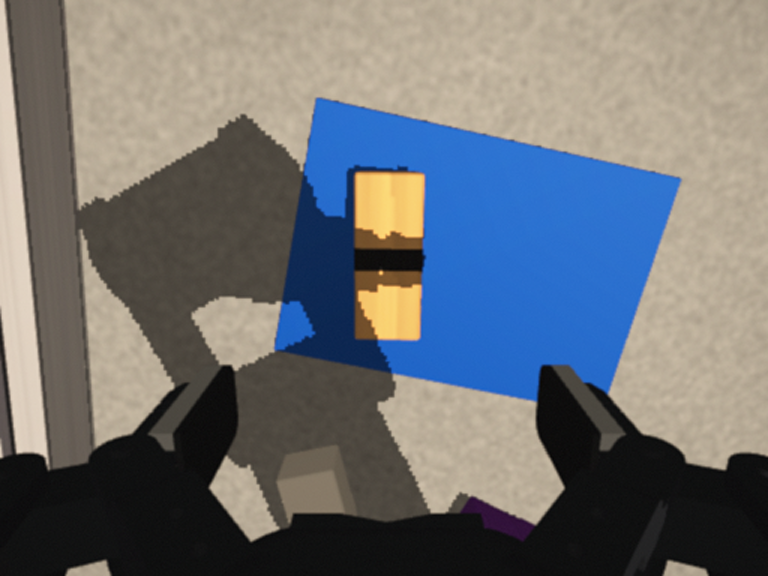

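Tapper lies flat on the mat, with its band at (389,260). Now over to the sample, turning 90°.

Request:
{"fn": "step_arm", "kwargs": {
  "moves": [
    [1, 0.005, -0.02, 0.01, 9.8],
    [1, 0.012, -0.045, 0.01, 9.8],
    [1, 0.013, -0.045, 0, 9.8],
    [1, 0.013, -0.045, 0, 9.8],
    [1, 0.013, -0.045, 0, 9.8],
    [1, 0.013, -0.045, 0, 9.8],
    [1, 0.012, -0.04, 0, 9.8],
    [1, 0.01, -0.03, 0, 9.8],
    [1, 0.005, -0.02, 0, 9.8],
    [1, 0, 0, 0, 0]
  ]
}}

```text
t: 16.05
tool_pos: [0.5578, 0.0226, 0.1516]
tool_rot: [-2.098, -2.304, -0.007]
contact_force: [-0.0, 0.2, -0.2]
opening: 0.0851
```

```bash
python3 -c "
from h import *
o=st();p=ctrl.get_image('wrist');save(p,'w_s1',scale=1.5);c=cam(p,o);np.savez('s1.npz',K=c[0],R=c[1],t=c[2]);print(ctrl.spot_in(p,'sample'))"
```

```text
t 16.05 pos [0.5578 0.0226 0.1516] yaw 95.36 F [-0.   0.2 -0.2] op 0.0851 z [-0.016  0.021 -1.   ]
[{'bbox': [271.5, 284.9, 335.7, 354.6], 'p': 0.89}]
```

View pics/w_s1.png

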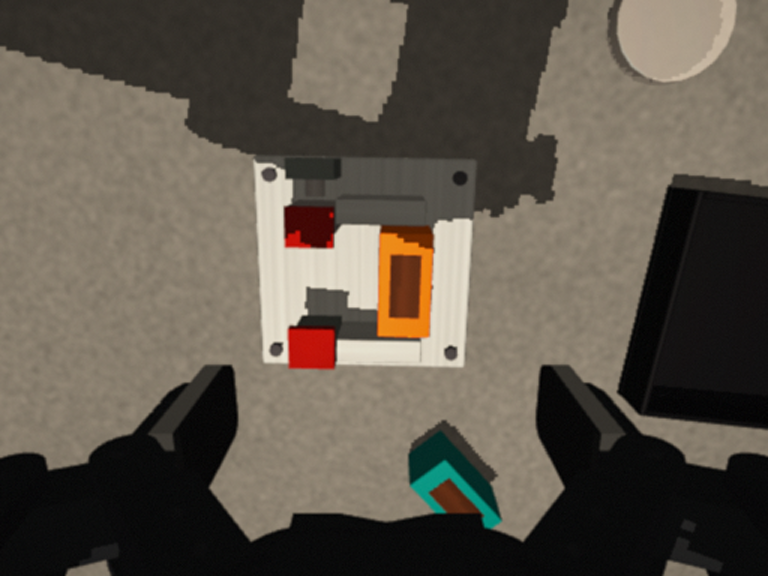

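```bash
python3 - <<'E'
from h import *
im=cv2.imread("pics/w_s1.png");cv2.imwrite("pics/w_s1_c.png",cv2.resize(im[190:380,350:480],None,fx=3.1,fy=3.1,interpolation=cv2.INTER_CUBIC))
E
```

```text
(no output)
```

View pics/w_s1_c.png

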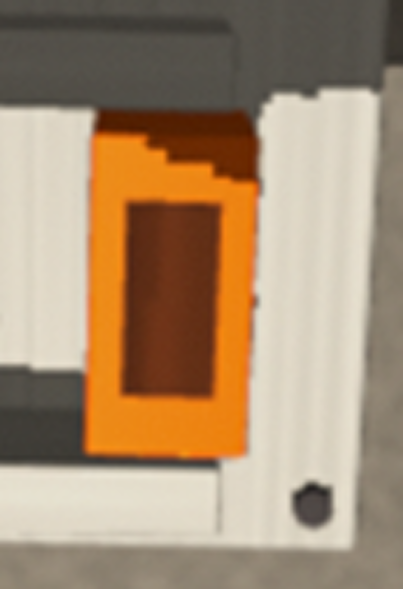

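```bash
python3 - <<'E'
from h import *
d=np.load("s1.npz");c=(d["K"],d["R"],d["t"])
A=[ray(c,(350+u/3.1)/1.5,(190+v/3.1)/1.5,.042) for u,v in [(95,134),(257,138),(245,455),(85,453)]]
o,a,r=fit(A,[[-14,28],[14,28],[14,-28],[-14,-28]]);print(o,a,r,hf(o))
# holder check
B=[ray(c,u/1.5,v/1.5,.008) for u,v in [(256,158),(475,161),(464,367),(264,363)]]
print(fit(B,[[-37,64],[87,64],[87,-60],[-37,-60]]))
E
```

```text
[0.56592807 0.02345524] 4.112105728706402 0.000875768444318803 [0.0491 0.0004]
(array([0.51815428, 0.01975239]), np.float64(4.484587444165669), np.float64(0.001543218828136017))
```

Request:
{"fn": "step_arm", "kwargs": {
  "moves": [
    [0.6, 0.006, 0.001, -0.02, -1.2],
    [0.6, 0.003, 0, -0.03, 0],
    [0.6, 0, 0, -0.025, 0],
    [0.6, 0, 0, -0.015, 0],
    [0.6, 0, 0, 0, 0]
  ]
}}

```text
t: 16.77
tool_pos: [0.5644, 0.0299, 0.0539]
tool_rot: [-2.122, -2.276, -0.006]
contact_force: [-0.2, 0.4, -0.2]
opening: 0.0511
```

```bash
python3 -c "
from h import *
o=st();print(hf(o['tool_pos']));p=ctrl.get_image('wrist');save(p,'w_s2',scale=1.5)"
```

```text
t 16.77 pos [0.5644 0.0299 0.0539] yaw 94.01 F [-0.2  0.4 -0.2] op 0.0511 z [-0.019  0.023 -1.   ]
[0.048 0.007]
```

View pics/w_s2.png

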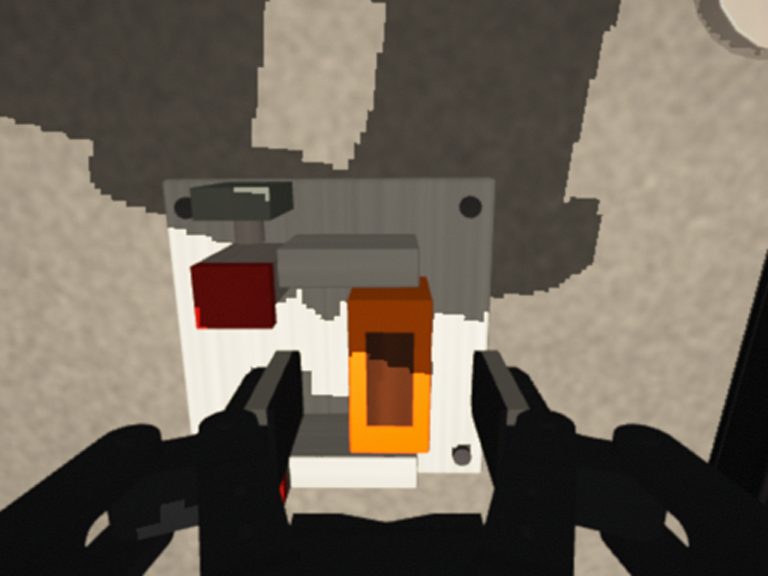

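Request:
{"fn": "step_arm", "kwargs": {
  "moves": [
    [0.6, 0.001, -0.006, -0.015, 0],
    [0.6, 0.001, -0.002, -0.015, 0],
    [0.6, 0, -0.001, -0.008, 0],
    [0.6, 0, 0, 0, 0]
  ]
}}

```text
t: 17.32
tool_pos: [0.5688, 0.02, 0.0163]
tool_rot: [-2.126, -2.279, -0.011]
contact_force: [0.5, -0.4, 0.9]
opening: 0.0514
```

```bash
python3 -c "
from h import *
o=st();print(hf(o['tool_pos']))"
```

```text
t 17.32 pos [0.5688 0.02   0.0163] yaw 93.97 F [ 0.5 -0.4  0.9] op 0.0514 z [-0.014  0.022 -1.   ]
[ 0.0517 -0.0033]
```

Request:
{"fn": "step_arm", "kwargs": {
  "moves": [
    [0.6, -0.002, 0.003, -0.003, 0],
    [0.6, 0, 0, 0, 0],
    [0, 0, 0, 0, 0],
    [0, 0, 0, 0, 0],
    [0, 0, 0, 0, 0],
    [0, 0, 0, 0, 0]
  ],
  "newtons": 40
}}

```text
t: 18.08
tool_pos: [0.5675, 0.0233, 0.0143]
tool_rot: [-2.127, -2.28, -0.013]
contact_force: [-0.1, 0.6, -1.7]
opening: 0.0274
```

```bash
python3 -c "
from h import *
o=st();print(hf(o['tool_pos']));p=ctrl.get_image('wrist');save(p,'w_s3',scale=1.5)"
```

```text
t 18.07 pos [0.5675 0.0233 0.0143] yaw 93.99 F [-0.1  0.6 -1.7] op 0.0274 z [-0.012  0.022 -1.   ]
[0.0506 0.0001]
```

View pics/w_s3.png

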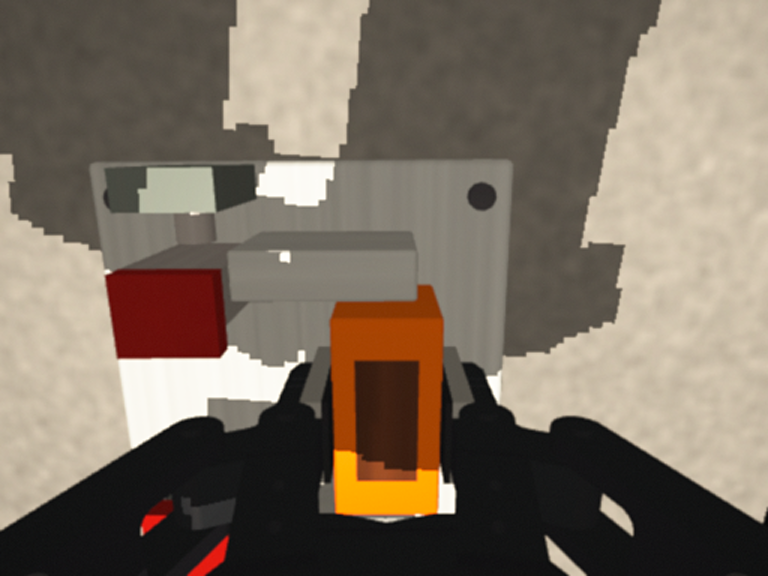

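Sample gripped (opening 27.4 mm). I'll lift it and carry it to the free half of the mat.

Request:
{"fn": "step_arm", "kwargs": {
  "moves": [
    [0, 0, 0, 0.015, 0],
    [0, 0, 0, 0.03, 0],
    [0, 0, 0, 0.04, 0],
    [0, -0.01, 0.02, 0.02, 0],
    [0, -0.015, 0.04, 0, 0],
    [0, -0.018, 0.05, 0, 0],
    [0, -0.018, 0.05, 0, 0],
    [0, -0.018, 0.05, 0, 0],
    [0, -0.012, 0.03, 0, 0],
    [0, 0, 0, 0, 0]
  ]
}}

```text
t: 19.38
tool_pos: [0.4754, 0.27, 0.1345]
tool_rot: [-2.134, -2.283, -0.03]
contact_force: [0.4, 0.3, -0.1]
opening: 0.0272
```

```bash
python3 -c "
from h import *
o=st();p=ctrl.get_image('wrist');save(p,'w_s4',scale=1.5)"
```

```text
t 19.38 pos [0.4754 0.27   0.1345] yaw 93.85 F [ 0.4  0.3 -0.1] op 0.0272 z [ 0.001  0.025 -1.   ]
```

View pics/w_s4.png

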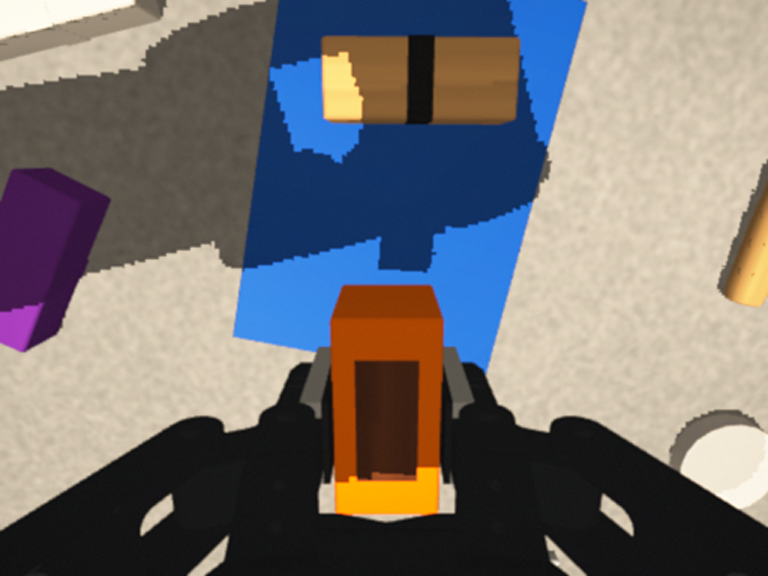

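Request:
{"fn": "step_arm", "kwargs": {
  "moves": [
    [0, 0, 0, -0.02, 0],
    [0, 0, 0, -0.035, 0],
    [0, 0, 0, -0.035, 0],
    [0, 0, 0, -0.018, 0],
    [0, 0, 0, 0, 0]
  ]
}}

```text
t: 20.05
tool_pos: [0.4769, 0.2637, 0.0208]
tool_rot: [-2.145, -2.275, -0.028]
contact_force: [0.0, -0.2, -1.0]
opening: 0.0278
```

```bash
python3 -c "
from h import *
o=st()"
```

```text
t 20.05 pos [0.4769 0.2637 0.0208] yaw 93.37 F [ 0.  -0.2 -1. ] op 0.0278 z [ 0.001  0.023 -1.   ]
```

Request:
{"fn": "step_arm", "kwargs": {
  "moves": [
    [0, 0, 0.002, -0.006, 0],
    [0, 0, 0, -0.004, 0],
    [0, 0, 0, -0.001, 0],
    [0, 0, 0, 0, 0]
  ]
}}

```text
t: 20.55
tool_pos: [0.4799, 0.2666, 0.0127]
tool_rot: [-2.147, -2.276, -0.037]
contact_force: [-0.0, -0.2, -1.4]
opening: 0.0276
```

```bash
python3 -c "
from h import *
o=st();p=ctrl.get_image('scene');save(p,'sc_s5',(280,90,400,200),5)"
```

```text
t 20.55 pos [0.4799 0.2666 0.0127] yaw 93.34 F [-0.  -0.2 -1.4] op 0.0276 z [ 0.007  0.026 -1.   ]
```

View pics/sc_s5.png

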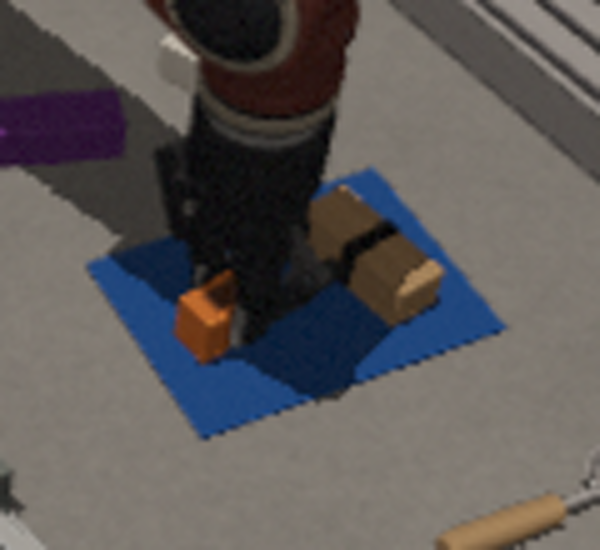

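Request:
{"fn": "step_arm", "kwargs": {
  "moves": [
    [0, 0, 0, -0.003, 0],
    [0, 0, 0, -0.002, 0],
    [0, 0, 0, 0, 0]
  ]
}}

```text
t: 20.98
tool_pos: [0.4807, 0.267, 0.0095]
tool_rot: [-2.147, -2.277, -0.038]
contact_force: [0.8, -0.0, -0.9]
opening: 0.0274
```

```bash
python3 -c "
from h import *
o=st()"
```

```text
t 20.98 pos [0.4807 0.267  0.0095] yaw 93.37 F [ 0.8 -0.  -0.9] op 0.0274 z [ 0.008  0.026 -1.   ]
```

Request:
{"fn": "step_arm", "kwargs": {
  "moves": [
    [0, 0, 0, -0.0015, 0],
    [0, 0, 0, 0, 0],
    [0.8, 0, 0, 0, 0],
    [0.8, 0, 0, 0, 0],
    [0.8, 0, 0, 0, 0],
    [0.8, 0, 0, 0.015, 0],
    [0.8, 0, 0, 0.03, 0],
    [0.8, 0, 0, 0.03, 0],
    [1, 0, 0, 0.03, 0],
    [1, 0, 0, 0, 0]
  ]
}}

```text
t: 22.22
tool_pos: [0.4814, 0.2674, 0.121]
tool_rot: [-2.148, -2.278, -0.043]
contact_force: [0.2, 0.6, 0.5]
opening: 0.0853
```

```bash
python3 -c "
from h import *
o=st();p=ctrl.get_image('wrist');save(p,'w_s6',scale=1.5)"
```

```text
t 22.23 pos [0.4814 0.2674 0.121 ] yaw 93.38 F [0.2 0.6 0.5] op 0.0853 z [ 0.011  0.027 -1.   ]
```

View pics/w_s6.png

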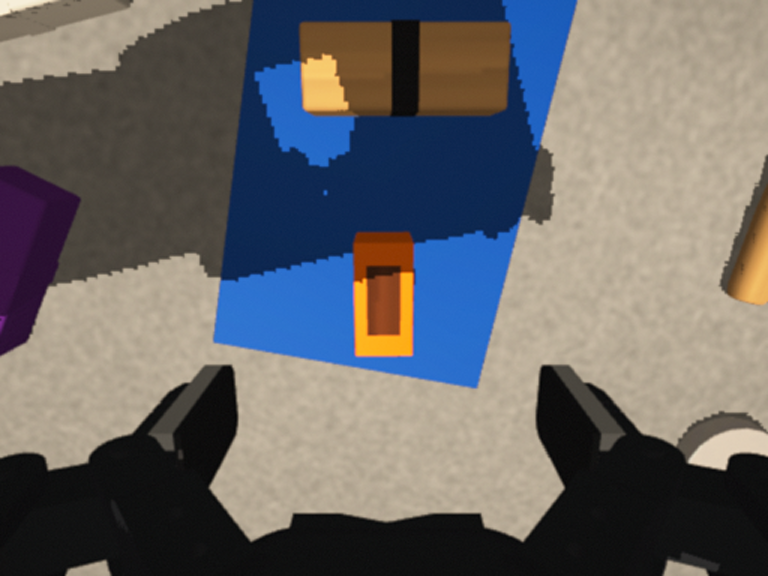

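Sample stands upright on the free half of the mat at (384,295), with the tapper at (405,68). Turning to take it by its ends.

Request:
{"fn": "step_arm", "kwargs": {
  "moves": [
    [1, 0, 0, 0, -8],
    [1, 0, 0, 0, -10],
    [1, 0, 0, 0, -10],
    [1, 0, 0, 0, -10],
    [1, 0, 0, 0, -10],
    [1, 0, 0, 0, -10],
    [1, 0, 0, 0, -10],
    [1, 0, 0, 0, -10],
    [1, 0, 0, 0, -8],
    [1, 0, 0, 0, -2],
    [1, 0, 0, 0, 0]
  ]
}}

```text
t: 23.65
tool_pos: [0.4687, 0.2622, 0.1004]
tool_rot: [3.137, 0.065, -0.003]
contact_force: [-0.3, -1.0, 0.0]
opening: 0.0857
```

```bash
python3 -c "
from h import *
o=st();p=ctrl.get_image('wrist');save(p,'w_s7',scale=1.5);c=cam(p,o);np.savez('s7.npz',K=c[0],R=c[1],t=c[2])"
```

```text
t 23.65 pos [0.4687 0.2622 0.1004] yaw 2.38 F [-0.3 -1.   0. ] op 0.0857 z [-0.002 -0.004 -1.   ]
```

View pics/w_s7.png

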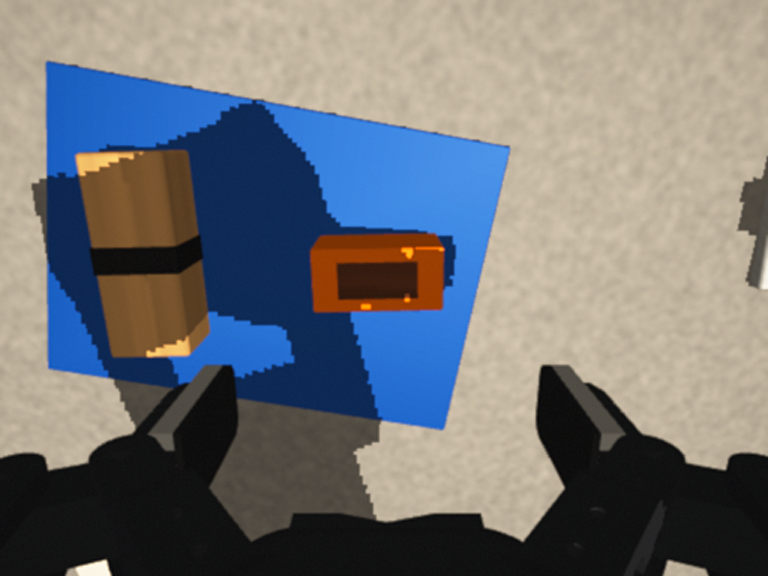

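```bash
python3 - <<'E'
from h import *
d=np.load("s7.npz");c=(d["K"],d["R"],d["t"])
A=[ray(c,u/1.5,v/1.5,.037) for u,v in [(311,250),(443,249),(443,309),(313,312)]]
print(np.round(A,4),fit(A,[[14,28],[14,-28],[-14,-28],[-14,28]]))
A=[ray(c,u/1.5,v/1.5,.033) for u,v in [(76,156),(186,151),(208,320),(190,355),(112,357)]];print(np.round(A,4))
E
```

```text
[[0.4927 0.2953 0.037 ]
 [0.4954 0.2406 0.037 ]
 [0.4692 0.2386 0.037 ]
 [0.4656 0.2944 0.037 ]] (array([0.4807332 , 0.26724924]), np.float64(3.2206902913563877), np.float64(0.0008676621394272943))
[[0.5266 0.3903 0.033 ]
 [0.5304 0.346  0.033 ]
 [0.4585 0.3411 0.033 ]
 [0.4415 0.3501 0.033 ]
 [0.4391 0.3852 0.033 ]]
```

Request:
{"fn": "step_arm", "kwargs": {
  "moves": [
    [1, 0.008, 0.003, -0.015, 0.8],
    [1, 0.004, 0.002, -0.02, 0],
    [1, 0, 0, -0.02, 0],
    [1, 0, 0, 0, 0]
  ]
}}

```text
t: 24.2
tool_pos: [0.4797, 0.2668, 0.0421]
tool_rot: [3.135, 0.092, -0.007]
contact_force: [-0.8, 0.4, 0.4]
opening: 0.0853
```

```bash
python3 -c "
from h import *
o=st();p=ctrl.get_image('wrist');save(p,'w_s8',scale=1.5)"
```

```text
t 24.2 pos [0.4797 0.2668 0.0421] yaw 3.37 F [-0.8  0.4  0.4] op 0.0853 z [-0.004 -0.005 -1.   ]
```

View pics/w_s8.png

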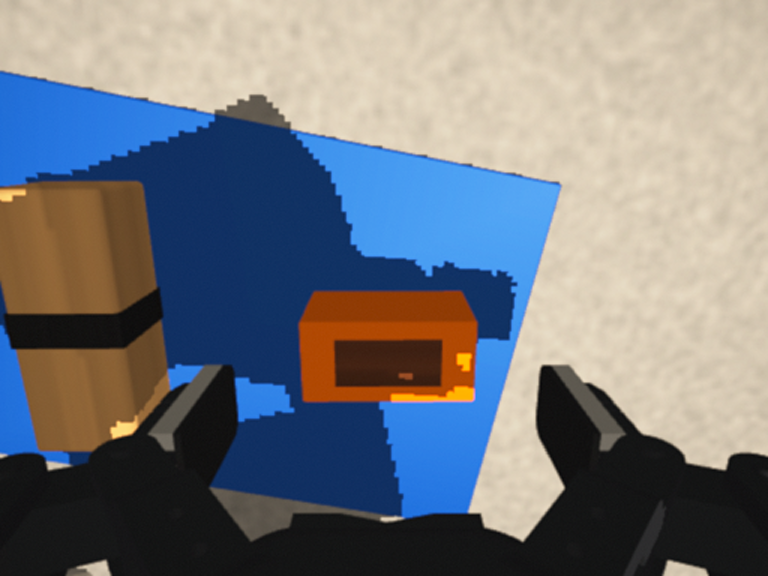

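Request:
{"fn": "step_arm", "kwargs": {
  "moves": [
    [1, 0.001, 0, -0.018, 0],
    [1, 0, 0, -0.014, 0],
    [1, 0, 0, -0.004, 0],
    [1, 0, 0, 0, 0]
  ]
}}

```text
t: 24.75
tool_pos: [0.4826, 0.2675, 0.0065]
tool_rot: [3.137, 0.093, 0.0]
contact_force: [-0.0, -1.1, 0.1]
opening: 0.0854
```

```bash
python3 -c "
from h import *
o=st()"
```

```text
t 24.75 pos [0.4826 0.2675 0.0065] yaw 3.38 F [-0.  -1.1  0.1] op 0.0854 z [ 0.    -0.003 -1.   ]
```

Request:
{"fn": "step_arm", "kwargs": {
  "moves": [
    [1, -0.002, 0, -0.004, 0],
    [1, 0, 0, 0, 0],
    [0, 0, 0, 0, 0],
    [0, 0, 0, 0, 0],
    [0, 0, 0, 0, 0],
    [0, 0, 0, 0, 0]
  ]
}}

```text
t: 25.5
tool_pos: [0.4814, 0.2679, 0.0036]
tool_rot: [3.137, 0.093, 0.004]
contact_force: [0.4, -0.3, -1.1]
opening: 0.0553
```

```bash
python3 -c "
from h import *
o=st();p=ctrl.get_image('wrist');save(p,'w_s9',scale=1.5)"
```

```text
t 25.5 pos [0.4814 0.2679 0.0036] yaw 3.39 F [ 0.4 -0.3 -1.1] op 0.0553 z [ 0.002 -0.003 -1.   ]
```

View pics/w_s9.png

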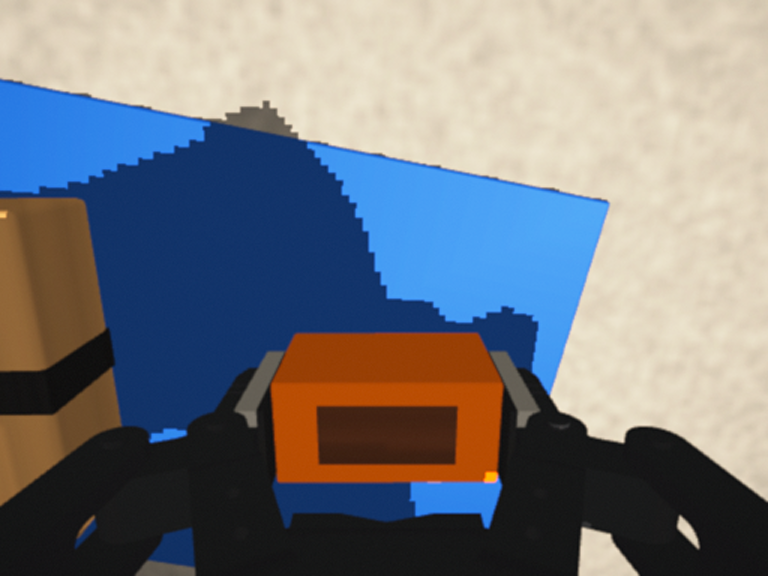

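Request:
{"fn": "step_arm", "kwargs": {
  "moves": [
    [0, 0, 0, 0.015, 0],
    [0, 0, 0, 0.035, 0],
    [0, 0, 0, 0.045, 0],
    [0, 0, -0.02, 0.045, 0],
    [0, 0.003, -0.035, 0.025, 0],
    [0, 0.005, -0.045, 0.01, 0],
    [0, 0.005, -0.05, 0, -3],
    [0, 0.006, -0.05, 0, -3],
    [0, 0.006, -0.05, 0, -3],
    [0, 0.006, -0.05, 0, -2],
    [0, 0.006, -0.05, 0, 0],
    [0, 0.006, -0.05, 0, 0],
    [0, 0.006, -0.05, 0, 0],
    [0, 0.006, -0.045, 0, 0],
    [0, 0.005, -0.03, 0, 0],
    [0, 0, 0, 0, 0]
  ]
}}

```text
t: 27.55
tool_pos: [0.5407, -0.2748, 0.2028]
tool_rot: [3.127, -0.214, 0.036]
contact_force: [0.4, -0.0, -1.4]
opening: 0.0551
```

```bash
python3 -c "
from h import *
o=st();p=ctrl.get_image('wrist');save(p,'w_c1',scale=1.5)"
```

```text
t 27.55 pos [ 0.5407 -0.2748  0.2028] yaw -7.83 F [ 0.4 -0.  -1.4] op 0.0551 z [ 0.022 -0.009 -1.   ]
```

View pics/w_c1.png

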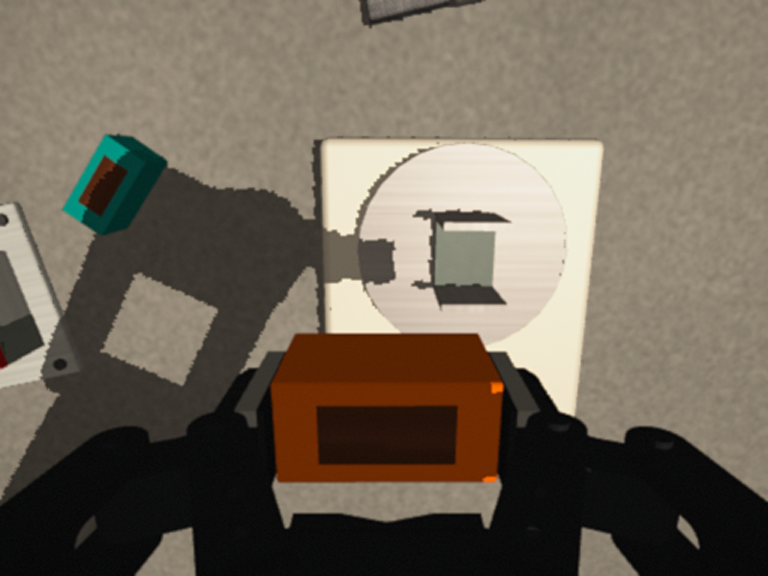

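The pan spans columns 358–566, with its top edge at row 142. The cradle is at (465,257), and the sample is still well held.

```bash
python3 - <<'E'
from h import *
from scipy.optimize import least_squares
o=st();p=ctrl.get_image("wrist");c=cam(p,o);np.savez("c1.npz",K=c[0],R=c[1],t=c[2])
th=np.linspace(0,2*np.pi,200)
def ext(x,y,r=.062):
    P=np.array([proj(c,[x+r*np.cos(a),y+r*np.sin(a),.054]) for a in th])*1.5
    return P[:,0].min(),P[:,0].max(),P[:,1].min()
f=lambda v:np.array(ext(*v))-[358,566,142]
s=least_squares(f,[.546,-.321],diff_step=1e-3);print(s.x,s.fun)
save(p,"w_c1c",(250,80,410,240),4)
def P(n,u,v,z): print(n,np.round(ray(c,u/1.5,v/1.5,z),4))
A=[ray(c,u/1.5,v/1.5,.04) for u,v in ((321,140),(603,141))];print(np.round(A,4))
C=.5*(A[0]+A[1]);print("mid front edge",C)
E
```

```text
t 27.6 pos [ 0.5406 -0.2737  0.2027] yaw -7.77 F [ 0.2 -0.6 -1. ] op 0.0555 z [ 0.022 -0.008 -1.   ]
[ 0.54438764 -0.31890055] [-1.34467066  1.34382865  0.1283053 ]
[[ 0.6185 -0.2456  0.04  ]
 [ 0.5956 -0.4091  0.04  ]]
mid front edge [ 0.60704366 -0.32734787  0.04      ]
```

View pics/w_c1c.png

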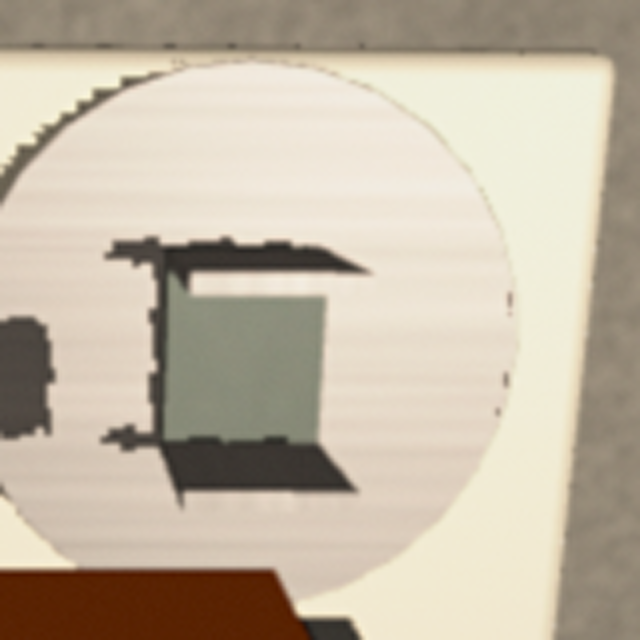

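```bash
python3 - <<'E'
from h import *
d=np.load("c1.npz");c=(d["K"],d["R"],d["t"])
def P(n,u,v,z): r=ray(c,250+u/4,80+v/4,z);print(n,np.round(r,4));return r[:2]
a=P("front outer R",370,271,.1);b=P("front outer L",188,271,.1);e=P("rear inner R",356,491,.1);f=P("rear inner L",180,491,.1)
P("front inner",325,297,.1)
print("len",np.linalg.norm(a-b),np.linalg.norm(e-f), "gap(42 expected)",np.linalg.norm((a+b-e-f)/2))
y=np.radians(-8);u=np.array([np.cos(y),np.sin(y)])
print("centre",(e+f)/2+.019*u,(a+b)/2-.023*u)
for x,yy in ((.546,-.321),(.5445,-.319)): print(proj(c,[x,yy,.062]))
E
```

```text
front outer R [ 0.5653 -0.3396  0.1   ]
front outer L [ 0.5698 -0.3064  0.1   ]
rear inner R [ 0.5235 -0.3338  0.1   ]
rear inner L [ 0.5281 -0.3004  0.1   ]
front inner [ 0.5616 -0.331   0.1   ]
len 0.03343696424204673 0.033711058144161414 gap(42 expected) 0.042133286172026975
centre [ 0.54465275 -0.31979016] [ 0.54478734 -0.31979019]
[311.56651155 167.17077336]
[309.41954094 169.18161843]
```

Cradle centre is (0.5447, −0.3198). The cheek length (33.5 mm) and the gap including one cheek (42.1 mm) match the given sizes.

Request:
{"fn": "step_arm", "kwargs": {
  "moves": [
    [0, 0.003, -0.025, 0, -0.2],
    [0, 0.002, -0.02, -0.02, 0],
    [0, 0, 0, -0.03, 0],
    [0, 0, 0, -0.02, 0],
    [0, 0, 0, 0, 0]
  ]
}}

```text
t: 28.28
tool_pos: [0.547, -0.3181, 0.133]
tool_rot: [3.126, -0.209, 0.04]
contact_force: [0.4, -0.6, -1.5]
opening: 0.0557
```

```bash
python3 -c "
from h import *
o=st();p=ctrl.get_image('wrist');save(p,'w_c2',scale=1.5)"
```

```text
t 28.27 pos [ 0.547  -0.3181  0.133 ] yaw -7.63 F [ 0.4 -0.6 -1.5] op 0.0557 z [ 0.025 -0.01  -1.   ]
```

View pics/w_c2.png

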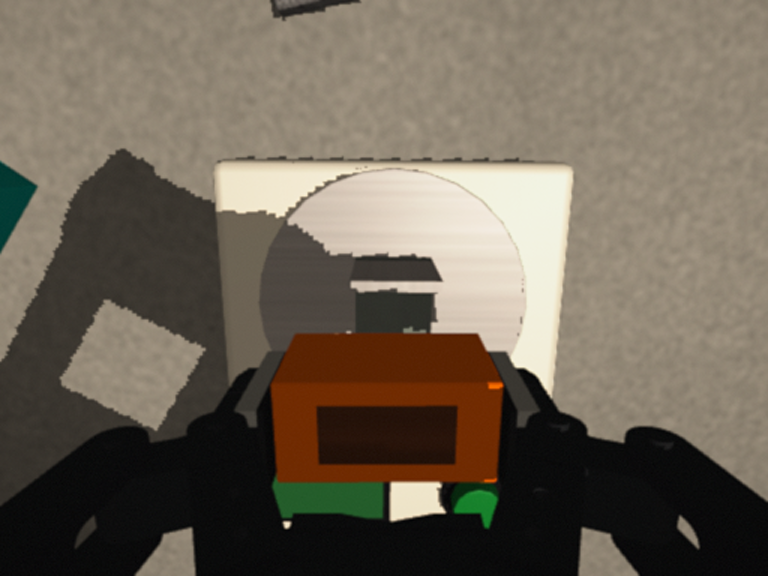

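Request:
{"fn": "step_arm", "kwargs": {
  "moves": [
    [0, -0.001, -0.002, -0.012, -0.4],
    [0, -0.001, 0, -0.01, 0],
    [0, 0, 0, 0, 0]
  ]
}}

```text
t: 28.7
tool_pos: [0.5468, -0.3212, 0.1138]
tool_rot: [3.121, -0.219, 0.048]
contact_force: [-0.1, 0.5, -0.8]
opening: 0.0556
```

```bash
python3 -c "
from h import *
o=st();p=ctrl.get_image('wrist');save(p,'w_c3',scale=1.5)"
```

```text
t 28.7 pos [ 0.5468 -0.3212  0.1138] yaw -8.01 F [-0.1  0.5 -0.8] op 0.0556 z [ 0.03  -0.015 -0.999]
```

View pics/w_c3.png

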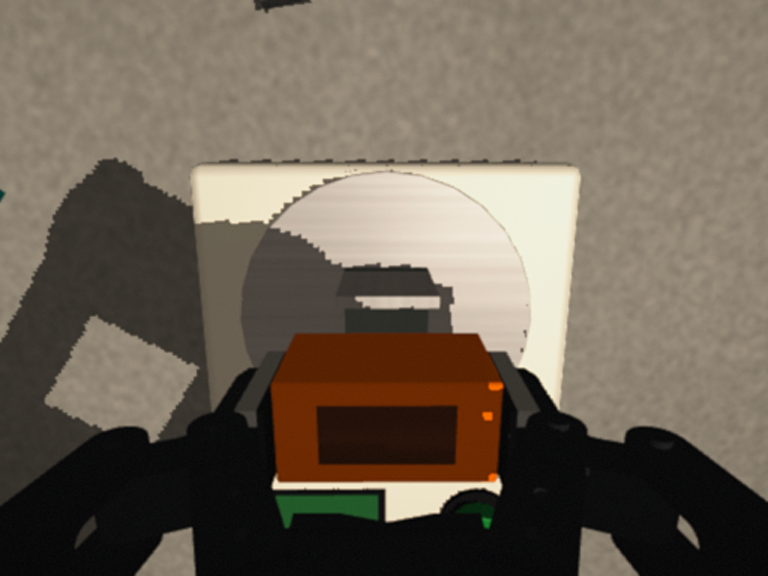

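Request:
{"fn": "step_arm", "kwargs": {
  "moves": [
    [0, -0.001, 0.0005, -0.012, 0],
    [0, -0.001, 0, -0.012, 0],
    [0, 0, 0, 0, 0]
  ]
}}

```text
t: 29.12
tool_pos: [0.5451, -0.3209, 0.0891]
tool_rot: [3.12, -0.219, 0.05]
contact_force: [0.1, -0.2, -2.2]
opening: 0.0554
```

```bash
python3 -c "
from h import *
o=st()
c=None
p=ctrl.get_image('scene');save(p,'sc_c4',(90,190,200,310),5)"
```

```text
t 29.12 pos [ 0.5451 -0.3209  0.0891] yaw -8.01 F [ 0.1 -0.2 -2.2] op 0.0554 z [ 0.031 -0.015 -0.999]
```

View pics/sc_c4.png

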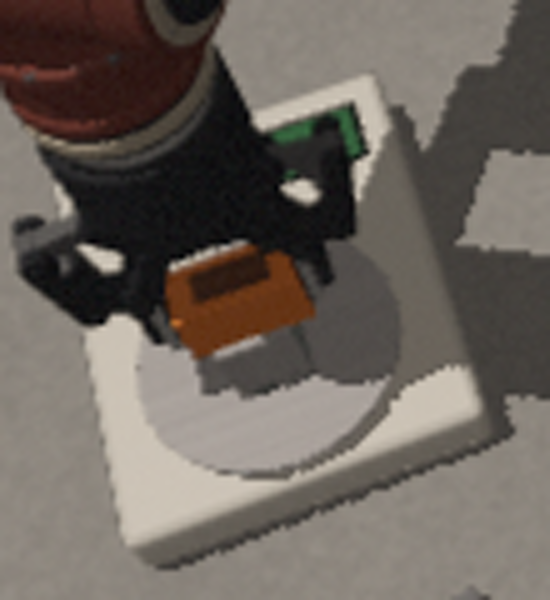

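Request:
{"fn": "step_arm", "kwargs": {
  "moves": [
    [0, 0, 0, -0.01, 0],
    [0, 0, 0, -0.01, 0],
    [0, 0, 0, -0.002, 0],
    [0, 0, 0, 0, 0]
  ]
}}

```text
t: 29.68
tool_pos: [0.5457, -0.3213, 0.0665]
tool_rot: [3.119, -0.218, 0.052]
contact_force: [0.2, -1.5, -1.9]
opening: 0.0556
```

```bash
python3 -c "
from h import *
o=st()"
```

```text
t 29.68 pos [ 0.5457 -0.3213  0.0665] yaw -8.0 F [ 0.2 -1.5 -1.9] op 0.0556 z [ 0.032 -0.016 -0.999]
```

Request:
{"fn": "step_arm", "kwargs": {
  "moves": [
    [0, 0, 0, -0.003, 0],
    [0, 0, 0, -0.001, 0],
    [0, 0, 0, 0, 0]
  ]
}}

```text
t: 30.05
tool_pos: [0.5462, -0.3217, 0.0633]
tool_rot: [3.119, -0.218, 0.054]
contact_force: [-0.1, 0.1, -1.2]
opening: 0.0554
```

```bash
python3 -c "
from h import *
o=st()"
```

```text
t 30.05 pos [ 0.5462 -0.3217  0.0633] yaw -8.0 F [-0.1  0.1 -1.2] op 0.0554 z [ 0.034 -0.017 -0.999]
```

Request:
{"fn": "step_arm", "kwargs": {
  "moves": [
    [0, 0, 0, -0.0015, 0],
    [0, 0, 0, 0, 0],
    [1, 0, 0, 0, 0],
    [1, 0, 0, 0, 0],
    [1, 0, 0, 0, 0],
    [1, 0, 0, 0, 0]
  ]
}}

```text
t: 30.8
tool_pos: [0.547, -0.3223, 0.0635]
tool_rot: [3.117, -0.218, 0.057]
contact_force: [0.4, -0.5, -0.7]
opening: 0.0858
```

```bash
python3 -c "
from h import *
o=st()
p=ctrl.get_image('wrist');save(p,'w_c5',scale=1.5)"
```

```text
t 30.8 pos [ 0.547  -0.3223  0.0635] yaw -7.99 F [ 0.4 -0.5 -0.7] op 0.0858 z [ 0.035 -0.019 -0.999]
```

View pics/w_c5.png

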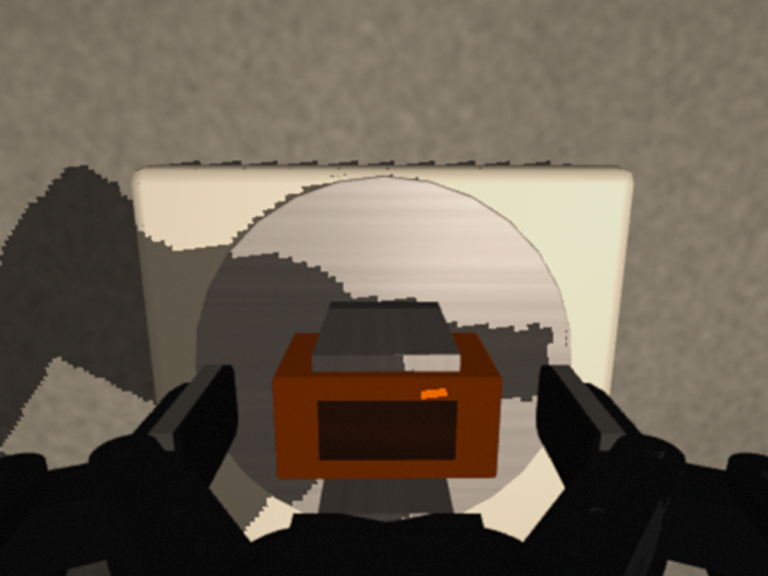

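Sample sits between the cheeks at (387,425) and is released. I'll lift straight up, then look.

Request:
{"fn": "step_arm", "kwargs": {
  "moves": [
    [1, 0, 0, 0.015, 0],
    [1, 0, 0, 0.03, 0],
    [1, 0, 0, 0.035, 0],
    [1, 0, 0, 0.03, 0],
    [0, -0.02, -0.005, 0.01, 0],
    [0, -0.03, -0.008, 0, 0],
    [0, 0, 0, 0, 0]
  ]
}}

```text
t: 31.72
tool_pos: [0.497, -0.3362, 0.1956]
tool_rot: [3.112, -0.216, 0.067]
contact_force: [0.4, -0.2, -0.2]
opening: 0.0323
```

```bash
python3 -c "
from h import *
o=st()
p=ctrl.get_image('wrist');save(p,'w_k1',scale=1.5);c=cam(p,o);np.savez('k1.npz',K=c[0],R=c[1],t=c[2])"
```

```text
t 31.73 pos [ 0.497  -0.3362  0.1956] yaw -7.93 F [ 0.4 -0.2 -0.2] op 0.0323 z [ 0.042 -0.024 -0.999]
```

View pics/w_k1.png

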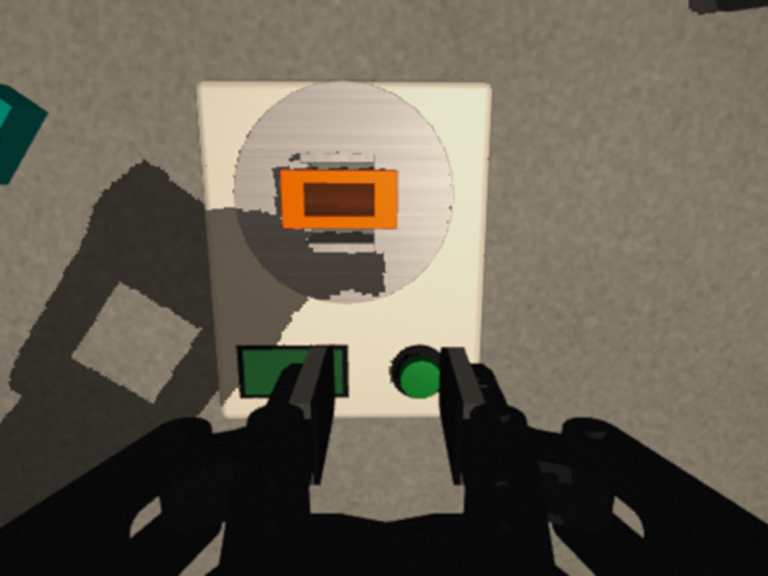

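```bash
python3 - <<'E'
from h import *
d=np.load("k1.npz");c=(d["K"],d["R"],d["t"])
A=[ray(c,u/1.5,v/1.5,.096) for u,v in [(281,170),(397,170),(397,228),(282,228)]]
o,a,r=fit(A,[[14,28],[14,-28],[-14,-28],[-14,28]]);print("sample",o,a,r)
d0=o-np.array([.5447,-.3198]);y=np.radians(-8);print("in cradle",d0[0]*np.cos(y)+d0[1]*np.sin(y),-d0[0]*np.sin(y)+d0[1]*np.cos(y))
print("key",ray(c,421/1.5,378/1.5,.055))
im=cv2.imread("pics/w_k1.png");cv2.imwrite("pics/w_k1c.png",cv2.resize(im[330:420,370:480],None,fx=5,fy=5))
E
```

```text
sample [ 0.54603521 -0.32109328] -8.148737929887284 0.0006954936510958909
in cradle 0.0015022101516582254 -0.001094867666371205
key [ 0.43070664 -0.34975616  0.055     ]
```

View pics/w_k1c.png

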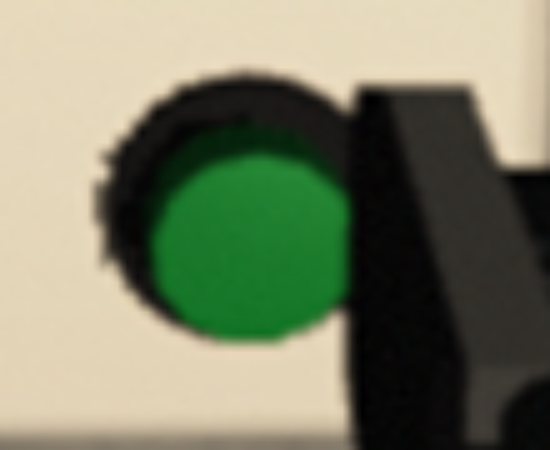

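Sample is within 1.5 mm and 0.15° of the cradle centre. Key top is at (0.430, −0.350).

Request:
{"fn": "step_arm", "kwargs": {
  "moves": [
    [0, -0.02, -0.003, -0.01, 0],
    [0, -0.025, -0.004, -0.03, 0],
    [0, -0.02, -0.004, -0.03, 0],
    [0, 0, -0.002, -0.02, 0],
    [0, 0, 0, 0, 0]
  ]
}}

```text
t: 32.4
tool_pos: [0.4352, -0.3489, 0.107]
tool_rot: [3.11, -0.211, 0.077]
contact_force: [0.3, 0.3, -0.1]
opening: 0.0003
```

```bash
python3 -c "
from h import *
o=st()
p=ctrl.get_image('wrist');save(p,'w_k2',scale=1.5)"
```

```text
t 32.4 pos [ 0.4352 -0.3489  0.107 ] yaw -7.72 F [ 0.3  0.3 -0.1] op 0.0003 z [ 0.048 -0.027 -0.998]
```

View pics/w_k2.png

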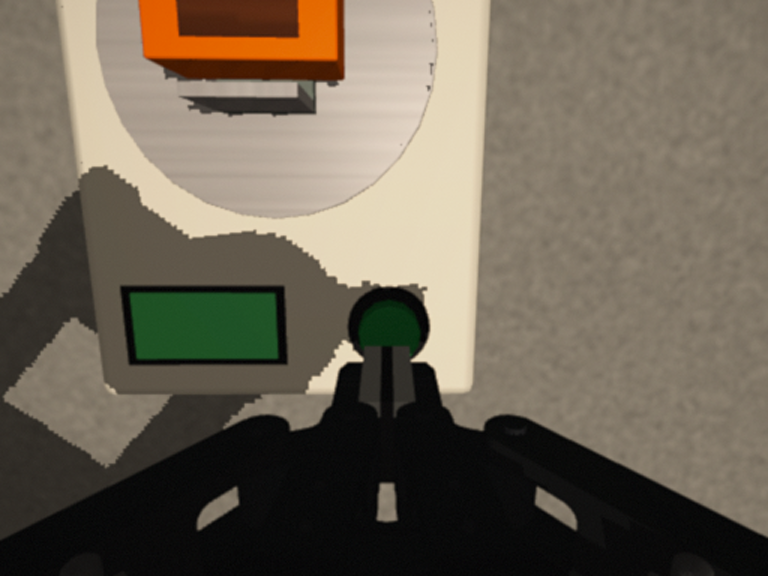

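Request:
{"fn": "step_arm", "kwargs": {
  "moves": [
    [0, -0.003, -0.001, -0.015, 0],
    [0, -0.002, 0, -0.015, 0],
    [0, -0.001, 0, -0.009, 0],
    [0, 0, 0, 0, 0]
  ]
}}

```text
t: 32.95
tool_pos: [0.4314, -0.3512, 0.0691]
tool_rot: [3.106, -0.208, 0.084]
contact_force: [0.4, 0.1, -1.0]
opening: 0.0002
```

```bash
python3 -c "
from h import *
o=st()
p=ctrl.get_image('wrist');save(p,'w_k3',scale=1.5)"
```

```text
t 32.95 pos [ 0.4314 -0.3512  0.0691] yaw -7.62 F [ 0.4  0.1 -1. ] op 0.0002 z [ 0.052 -0.031 -0.998]
```

View pics/w_k3.png

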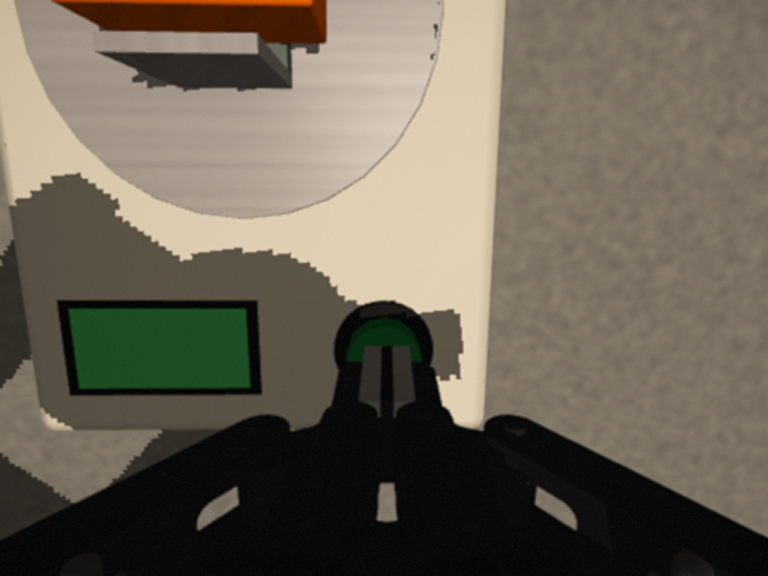

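Request:
{"fn": "step_arm", "kwargs": {
  "moves": [
    [0, -0.001, 0.001, -0.007, 0],
    [0, 0, 0, -0.003, 0],
    [0, 0, 0, 0, 0]
  ]
}}

```text
t: 33.38
tool_pos: [0.4311, -0.3509, 0.0599]
tool_rot: [3.105, -0.208, 0.087]
contact_force: [0.3, -0.7, 0.1]
opening: 0.0002
```

```bash
python3 -c "
from h import *
o=st()"
```

```text
t 33.38 pos [ 0.4311 -0.3509  0.0599] yaw -7.61 F [ 0.3 -0.7  0.1] op 0.0002 z [ 0.054 -0.033 -0.998]
```

Request:
{"fn": "step_arm", "kwargs": {
  "moves": [
    [0, 0, 0, -0.005, 0],
    [0, 0, 0, -0.003, 0],
    [0, 0, 0, -0.001, 0],
    [0, 0, 0, 0, 0]
  ]
}}

```text
t: 33.88
tool_pos: [0.4316, -0.3514, 0.0514]
tool_rot: [3.104, -0.207, 0.088]
contact_force: [0.0, 0.8, 1.7]
opening: -0.0002
```

```bash
python3 -c "
from h import *
for i in range(2):
  o=st()
p=ctrl.get_image('wrist');save(p,'w_k4',scale=1.5);st()"
```

```text
t 33.88 pos [ 0.4316 -0.3514  0.0514] yaw -7.6 F [0.  0.8 1.7] op -0.0002 z [ 0.054 -0.033 -0.998]
t 33.88 pos [ 0.4316 -0.3514  0.0514] yaw -7.6 F [0.  0.8 1.7] op -0.0002 z [ 0.054 -0.033 -0.998]
t 33.92 pos [ 0.4316 -0.3513  0.0514] yaw -7.6 F [-0.9  0.6  2.9] op 0.0001 z [ 0.054 -0.033 -0.998]
```

View pics/w_k4.png

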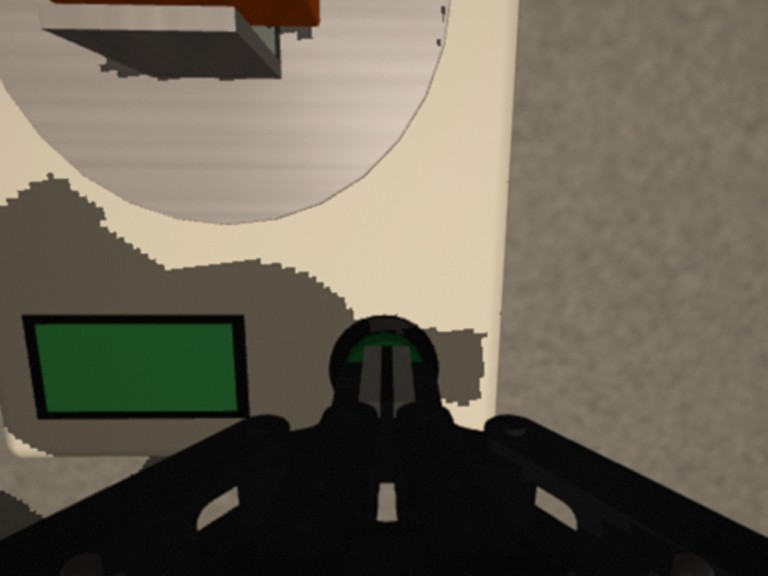

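Request:
{"fn": "step_arm", "kwargs": {
  "moves": [
    [0, 0, 0, -0.0008, 0],
    [0, 0, 0, 0, 0],
    [0, 0, 0, 0, 0]
  ]
}}

```text
t: 34.3
tool_pos: [0.4316, -0.3514, 0.0509]
tool_rot: [3.104, -0.207, 0.088]
contact_force: [-0.3, 0.4, 2.7]
opening: 0.0
```

```bash
python3 -c "
from h import *
F=[];Z=[]
for i in range(10):
  ctrl.get_image('wrist');o=ctrl.get_obs();F.append(o['contact_force']);Z.append(o['tool_pos'][2])
print(np.mean(F,0),np.std(F,0),np.round(Z,5),o['t'])"
```

```text
[-0.82573942  0.90904546  1.88336477] [0.51067641 0.496018   0.41904346] [0.05083 0.05086 0.05082 0.05082 0.05084 0.05081 0.05081 0.05081 0.05081
 0.05082] 34.8
```

Request:
{"fn": "step_arm", "kwargs": {
  "moves": [
    [0, 0, 0, -0.0008, 0],
    [0, 0, 0, 0, 0],
    [0, 0, 0, 0, 0]
  ]
}}

```text
t: 35.17
tool_pos: [0.4316, -0.3514, 0.0504]
tool_rot: [3.104, -0.207, 0.088]
contact_force: [-0.9, 1.4, 2.1]
opening: 0.0004
```

```bash
python3 -c "
from h import *
F=[];Z=[]
for i in range(8):
  ctrl.get_image('wrist');o=ctrl.get_obs();F.append(o['contact_force']);Z.append(o['tool_pos'][2])
print(np.mean(F,0),np.std(F,0),np.round(Z,5),o['t'])"
```

```text
[-1.36495189  1.31504048  3.31801071] [0.8038421  0.43780479 0.50576429] [0.05043 0.05039 0.05041 0.05042 0.05041 0.05038 0.05041 0.0504 ] 35.575
```

Force rose to 3.3 N, above the 2.3 N first-stage end and below the 5.5 N second-stage threshold, so the key is held at its first click. Now the full press.

Request:
{"fn": "step_arm", "kwargs": {
  "moves": [
    [0, 0, 0, 0, 0],
    [0, 0, 0, 0, 0],
    [0, 0, 0, -0.003, 0],
    [0, 0, 0, -0.003, 0],
    [0, 0, 0, -0.001, 0],
    [0, 0, 0, 0, 0]
  ]
}}

```text
t: 36.33
tool_pos: [0.4317, -0.3515, 0.0457]
tool_rot: [3.105, -0.207, 0.086]
contact_force: [-3.0, 2.6, 7.7]
opening: -0.0002
```

```bash
python3 -c "
from h import *
F=[];Z=[]
for i in range(4):
  ctrl.get_image('wrist');o=ctrl.get_obs();F.append(o['contact_force']);Z.append(o['tool_pos'][2])
print(np.mean(F,0),np.std(F,0),np.round(Z,5),o['t'])"
```

```text
[-2.86443518  3.02411482  7.54085087] [0.2897117  0.46566552 0.43553979] [0.04577 0.04568 0.04563 0.04566] 36.525
```

Request:
{"fn": "step_arm", "kwargs": {
  "moves": [
    [0, 0, 0, -0.0015, 0],
    [0, 0, 0, -0.0005, 0],
    [0, 0, 0, 0, 0]
  ]
}}

```text
t: 36.9
tool_pos: [0.4317, -0.3515, 0.0458]
tool_rot: [3.106, -0.206, 0.084]
contact_force: [-1.9, 1.9, 7.6]
opening: -0.0
```

```bash
python3 -c "
from h import *
st()"
```

```text
t 36.9 pos [ 0.4317 -0.3515  0.0458] yaw -7.56 F [-1.9  1.9  7.6] op -0.0 z [ 0.052 -0.031 -0.998]
```

Request:
{"fn": "step_arm", "kwargs": {
  "moves": [
    [0, 0, 0, -0.004, 0],
    [0, 0, 0, -0.002, 0]
  ]
}}

```text
t: 37.15
tool_pos: [0.432, -0.3518, 0.0448]
tool_rot: [3.108, -0.205, 0.08]
contact_force: [-8.0, 8.4, 18.7]
opening: -0.0002
```

```bash
python3 -c "
from h import *
st()"
```

```text
t 37.15 pos [ 0.432  -0.3518  0.0448] yaw -7.53 F [-8.   8.4 18.7] op -0.0002 z [ 0.05  -0.03  -0.998]
```

The key is at its hard stop: force rises to 18.7 N with almost no travel. Releasing and backing off.

Request:
{"fn": "step_arm", "kwargs": {
  "moves": [
    [0, 0, 0, 0.006, 0],
    [0, 0, 0, 0.015, 0],
    [0, 0, 0, 0.03, 0],
    [0, 0, 0, 0.04, 0],
    [0, -0.01, 0, 0.04, 0],
    [0, -0.02, 0, 0.03, 0],
    [0, 0, 0, 0, 0],
    [0, 0, 0, 0, 0]
  ]
}}

```text
t: 38.15
tool_pos: [0.4011, -0.3512, 0.2106]
tool_rot: [3.106, -0.205, 0.083]
contact_force: [0.5, 0.1, -0.8]
opening: 0.0001
```

```bash
python3 - <<'E'
from h import *
o=st();p=ctrl.get_image('wrist');save(p,'w_e1',scale=1.5);c=cam(p,o);np.savez('e1.npz',K=c[0],R=c[1],t=c[2])
p=ctrl.get_image('scene');save(p,'sc_e',scale=1.5)
E
```

```text
t 38.15 pos [ 0.4011 -0.3512  0.2106] yaw -7.52 F [ 0.5  0.1 -0.8] op 0.0001 z [ 0.051 -0.031 -0.998]
```

View pics/w_e1.png

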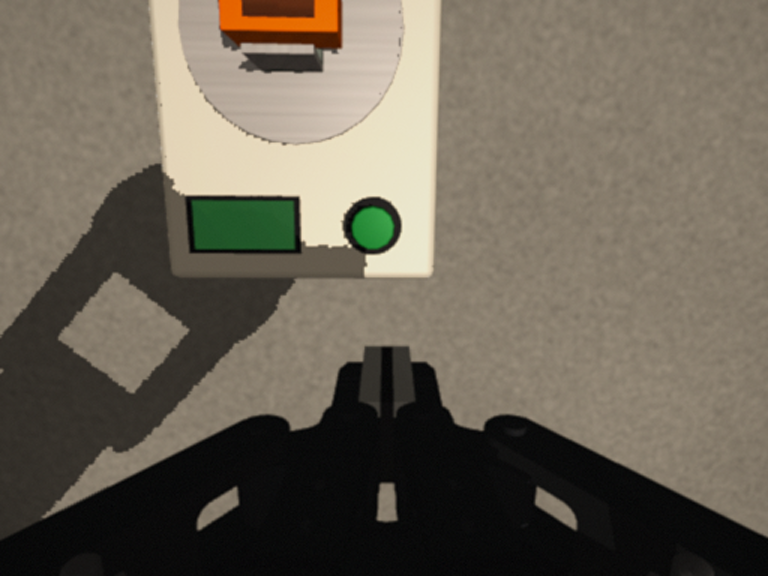

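View pics/sc_e.png

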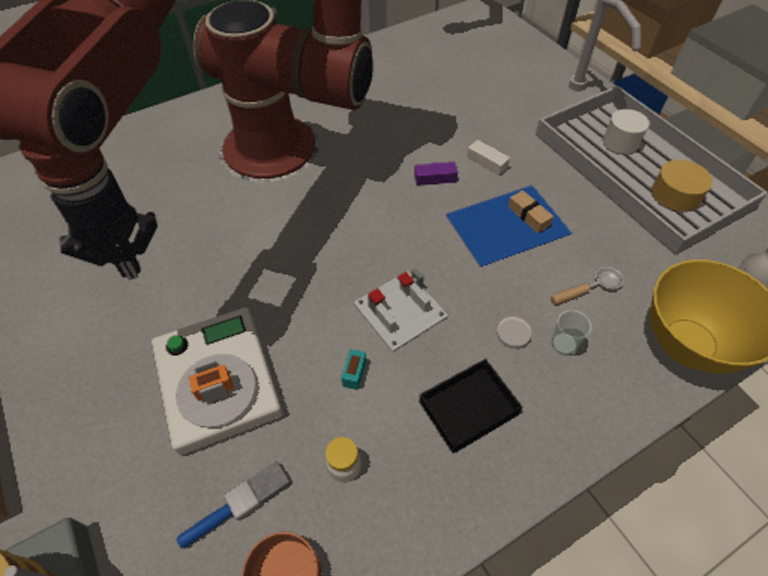

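The sample is in the cradle at (210,380) in the scene picture, the tapper lies flat on the mat at (530,212), the key is back up, and the bystanders are where they started. I'll do one numeric check and hand in.

```bash
python3 - <<'E'
from h import *
d=np.load('e1.npz');c=(d['K'],d['R'],d['t'])
for z in (.055,.045): print(z,ray(c,373/1.5,228/1.5,z))
r=62;
a=ray(c,350/1.5,228/1.5,.055);b=ray(c,396/1.5,228/1.5,.055);print("key dia",np.linalg.norm(a-b))
o=st();print(np.abs(o["dq"]).max())
print(ctrl.finish_job())
E
```

```text
0.055 [ 0.42913372 -0.34964542  0.055     ]
0.045 [ 0.42804776 -0.3494755   0.045     ]
key dia 0.027458960455839437
t 38.25 pos [ 0.4012 -0.3511  0.2103] yaw -7.5 F [ 0.4  0.1 -0.3] op 0.0002 z [ 0.051 -0.031 -0.998]
0.008902131695738382
the job is handed in; nothing more can be done
None
```

The whole sequence is done and the job is handed in at about 38 s of the 72 s; no verdict is reported.

- **Knocking out:** I held the tapping block 16 mm behind its middle and pushed the sample out of the clamp to about holder x = +49 mm. The gripper did not touch the sample while it was under the keepers. I then laid the tapping block flat on the mat's +y half. During the push it briefly bore on the base plate with about 20 N, so I raised it.
- **Moving the sample:** I lifted it out by its long faces, set it upright on the free half of the mat, let go, and took it again by its ends. I then laid it in the cradle. Measured in the wrist picture, it is 1.5 mm and 1.1 mm off the cradle centre and turned 0.15° from the balance.
- **Pressing the key:** I held it at the first click for more than 0.5 s at about 3.3 N. I then pressed it to its hard stop, where the force reached 18.7 N with almost no further travel, and let it come back up.

**Last checks:** The final pictures show the sample in the cradle, the tapping block flat on the mat, the key up, the bystanders where they started, and the arm clear of everything. Whether the key is fully up was judged by eye, because its position could not be measured to the millimetre from that picture. The tool picked up a tilt of up to about 3.6° during the moves. I could not command that away, but it caused no visible misplacement.

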